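# Lock the heel-rest boards into the shoe plinth

## Task

Get the shoe plinth ready: fit every loose heel-rest board into a bay of its own, hooking one end under the lip on the robot's side with the board tilted and then lowering the other end until the board lies flat on the bay floor. Then slide one collar down over each of the plinth's three posts until it rests on the rail, locking the boards (where a bay stays empty, its post still gets its collar). Leave the polish tin, the brush and the shoehorn where they lie.

Things in the scene. Friction and masses are not known exactly. Their poses are not given: they have to be found in the camera images.
- plinth: black steel plinth fixed to the counter, 161 mm deep (x), 312 wide (y), three bays 98 mm apart in y. Its x points from the hook lip (robot's side) to the rear rail with the posts, z up; origin on the counter under the middle bay point. A collar overhangs its bay's far edge by 9 mm, so it goes on after the board; a seated board's top is 1.5 mm below the rail's top
- bay1 (a point): left (+y of the plinth) bay: point on its floor (12 mm above the counter) where the centre of a seated board's underside goes; plinth axes. In x from here: hook wall's face at -57 mm, lip edge at -44 (4 mm thick, underside 17 mm above the floor), rear rail's face at +58 (rail 9.5 mm high, 36 deep). 92 mm wide between strips 7 mm high
- post1 (a point): foot of the upright steel post behind the left (+y of the plinth) bay, on top of the rear rail, 76 mm in plinth x from and 9.5 mm above the bay point. Post 16 mm in diameter, 54 mm tall, top 8 mm tapered to 8 mm diameter; a collar slid down over it rests on the rail with its lower end here
- bay2 (a point): middle bay: point on its floor (12 mm above the counter) where the centre of a seated board's underside goes; plinth axes. In x from here: hook wall's face at -57 mm, lip edge at -44 (4 mm thick, underside 17 mm above the floor), rear rail's face at +58 (rail 9.5 mm high, 36 deep). 92 mm wide between strips 7 mm high
- post2 (a point): foot of the upright steel post behind the middle bay, on top of the rear rail, 76 mm in plinth x from and 9.5 mm above the bay point. Post 16 mm in diameter, 54 mm tall, top 8 mm tapered to 8 mm diameter; a collar slid down over it rests on the rail with its lower end here
- bay3 (a point): right (-y of the plinth) bay: point on its floor (12 mm above the counter) where the centre of a seated board's underside goes; plinth axes. In x from here: hook wall's face at -57 mm, lip edge at -44 (4 mm thick, underside 17 mm above the floor), rear rail's face at +58 (rail 9.5 mm high, 36 deep). 92 mm wide between strips 7 mm high
- post3 (a point): foot of the upright steel post behind the right (-y of the plinth) bay, on top of the rear rail, 76 mm in plinth x from and 9.5 mm above the bay point. Post 16 mm in diameter, 54 mm tall, top 8 mm tapered to 8 mm diameter; a collar slid down over it rests on the rail with its lower end here
- board1: loose plywood heel-rest board, 110 mm long (its x), 84 wide (y), 8 thick, with a wooden heel block in its middle, 26 mm in x, 56 in y, rising to 44 mm above the underside, thin rubber pad on top. Origin: centre of the underside, z up through the block. 0.13 kg. Either 84 mm end may be hooked. All boards are alike, any fits any bay; one may be absent
- board2: loose plywood heel-rest board, 110 mm long (its x), 84 wide (y), 8 thick, with a wooden heel block in its middle, 26 mm in x, 56 in y, rising to 44 mm above the underside, thin rubber pad on top. Origin: centre of the underside, z up through the block. 0.13 kg. Either 84 mm end may be hooked. All boards are alike, any fits any bay; one may be absent
- board3: loose plywood heel-rest board, 110 mm long (its x), 84 wide (y), 8 thick, with a wooden heel block in its middle, 26 mm in x, 56 in y, rising to 44 mm above the underside, thin rubber pad on top. Origin: centre of the underside, z up through the block. 0.13 kg. Either 84 mm end may be hooked. All boards are alike, any fits any bay; one may be absent
- collar1: loose aluminium collar (thick ring), 54 mm outside diameter, 22 mm bore, 40 mm tall, standing on the counter. Origin: centre of one end, the lower at the start; z along the bore. 0.14 kg. The collars are alike, may stand either way up, and any fits any post
- collar2: loose aluminium collar (thick ring), 54 mm outside diameter, 22 mm bore, 40 mm tall, standing on the counter. Origin: centre of one end, the lower at the start; z along the bore. 0.14 kg. The collars are alike, may stand either way up, and any fits any post
- collar3: loose aluminium collar (thick ring), 54 mm outside diameter, 22 mm bore, 40 mm tall, standing on the counter. Origin: centre of one end, the lower at the start; z along the bore. 0.14 kg. The collars are alike, may stand either way up, and any fits any post
- polish: a bystander: flat round tin 72 mm across, 45 mm tall, behind the boards and collars; leave alone. Origin: under its middle
- brush: a bystander: brush 190 mm long, lying near the robot at the right; leave alone. Origin: under its middle
- shoehorn: a bystander: flat steel shoehorn 194 mm long, 6 mm thick, lying at the far side; leave alone. Origin: under its middle
Mind the look-alikes: they are no part of the job. What is shaped like the board3 but red is not meant.

How it is judged:
By the outcome, as a careful person would: the job done as asked, in the order asked, and still so for the second after the job is handed in, with the robot touching nothing.
Of board1, board2, board3 only 2 to 3 are there at a start; the rules pass over those that are not, and their reading is None.
At some moment in a run one of board1, board2, board3, collar1, collar2, collar3 may be knocked a few centimetres aside while the robot is not near it.
It also fails if it takes over 210 s, if anything falls off the work surface, if the arm or the gripper's body presses on something with over 40 N, if the wrist force passes 120 N, or if a joint passes its speed limit or range.

## Robot

A 7-joint arm with a two-finger parallel gripper is mounted at the origin on the work surface. World frame = base frame: x ahead of the robot, y to its left, z up, the work surface at z = 0. Lengths are in m, angles in rad, forces in N, time in s.
With the tool pointing down it reaches from about 0.375 to 0.925 m from the base axis. Payload 3.1 kg.
Tool frame: the origin (TCP) lies between the finger pads; the fingertips stand 17 mm ahead of it and the grasp point (between the pads) lies 2 mm behind it (env.finger_overhang is the distance from the TCP to the fingertips, in m); z points along the fingers, y is the direction in which the jaws open and shut (so a half turn about z gives the same grasp; the last joint's range is limited). The gripper opens to 85 mm and grips with 20 to 120 N. Pads are 22 mm wide; open, the fingers measure 114 mm over their backs; the gripper's body (76 mm by 85 mm) begins 54 mm behind the grasp point. The pads swing forward as they close: fully open they stand 13 mm farther back than shut.
Start: joints at [1.215, 0.383, 0.044, 1.598, -0.018, 1.161, -0.05], TCP at [0.166, -0.629, 0.248] pointing down, gripper open.
Joint ranges: [-2.61, 2.61], [-0.41, 2.15], [-1.48, 1.57], [0, 2.5], [-1.57, 4.71], [0.05, 1.97], [-2.85, 2.85]. Speed limits (rad/s): [2.79, 2.79, 3.14, 3.14, 3.14, 3.14, 3.14].

## Interface

Orientations are given as a rotation vector (axis times angle).
In Python, from rig import env, cams, ticket gives the robot as it stands.
- The arm moves only by the tool move_arm, never from a script. Its argument "targets" is one flat list of numbers, 7 for each row, row after row: the shift along the world's x, y, z in mm, then the turn, a rotation vector about the world's x, y, z in units of 5 degrees (1.0 is 5 degrees), then the finger opening in mm, from 0 to 85.4. A call has 1 to 20 rows; each row is the pose to reach, as a shift and turn from the pose commanded when the call began; what a row does not reach only later rows make up. A row lasts 1/10 s, in which the tool goes at most 50 mm and 8.59 degrees, less where a joint would pass 70% of its speed; a pose out of reach is approached as far as the arm can. A call with a gripper value outside its range is refused whole. The fingers move at their own pace and stop on an object; "force" is the grip in N (left out, the last holds). Time passes only in rows, so rows that repeat a pose let the fingers close. It gives the time, the measured TCP pose, the force and the opening at its end, in the units of the state.
- env.read_state(): the state, without advancing time (a new reading comes with each control period).
- cams.camera(name): name is "scene" or "side" or "wrist"; returns a dict with "color" (384x512x3 uint8, red, green, blue), "fx", "fy", "cx", "cy" (pixels), "k1" (the pictures are not rectified: a ray, as slopes to the right and down, at radius r is drawn at 1 + k1 r^2 times it, then the intrinsics apply), "cam_to_world" (4x4, takes a point from camera to world coordinates); the wrist camera has in their place "tool_from_camera" (4x4, takes a point from camera to tool coordinates, whose origin is the TCP and whose axes are the flange's). Camera axes: x right, y down, z forward; pixel columns grow to the right and rows downward; lengths in m; the calibration is good to about 2 mm. A picture is of the moment at which its call begins: read the wrist's pose just before it. There is no depth.
- ticket.finish_job(): hands the job in, once; it reports no verdict.
The state is a dict: "clock": time; "q": joint angles; "qd": joint speeds; "effort": joint torques, N m; "ee_pos": TCP position; "tcp_rot": TCP orientation; "wrist_force": force on the tool from outside, world axes, zero at the start; "wrist_torque": the same for the moment, N m; "grip_width": opening from 0.0 (shut) to 1.0 (fully open).
Only numpy, scipy, OpenCV 4.12 (cv2) and the standard library are available. Lean on these libraries where they do the work, as an engineer would, in place of code of your own. Each camera call takes 0.05 s, during which the arm holds its last target.

## Working session

There is one attempt and no reset: what is moved stays moved. The work goes in short steps, Python scripts to look and compute and a tool call to move; the robot and the scene stay as the last step left them, time stands still between calls to the robot, and variables do not carry over. Pictures are saved under pics/ and viewed, and the job is handed in when it is done.

Besides the shell and the picture viewer there is one more tool, called after "Request:" in YAML: its name, and indented under it one key for each argument. move_arm: Moves the arm, as the interface text tells. Its arguments: {"type":"object","properties":{"targets":{"type":"array"},"force":{"type":"number"}},"required":["targets"]}

```bash
ls; mkdir -p pics; python3 - <<'E'
from rig import env,cams,ticket
import cv2
print(env.read_state(), env.finger_overhang)
for n in ["scene","side","wrist"]:
    c=cams.camera(n); cv2.imwrite(f"pics/{n}0.png",c["color"][:,:,::-1])
    print(n,{k:v for k,v in c.items() if k!="color"})
E
```

```text
pics
{'clock': 0.0, 'q': array([ 1.21517699,  0.38385243,  0.04384815,  1.59960314, -0.01793477,
        1.16119016, -0.04987304]), 'qd': array([ 4.42826519e-04, -7.98979687e-04,  9.56139020e-05,  2.31850771e-03,
        4.49598110e-04,  5.31445881e-04,  2.99107463e-04]), 'effort': array([ 6.95879953e-04, -4.33457136e+01,  1.02505524e+00, -2.49510723e+01,
        1.06103456e-02,  1.12575525e-02,  1.46358850e-06]), 'ee_pos': array([ 0.16549671, -0.62763701,  0.24686254]), 'tcp_rot': array([-3.11291076e+00, -4.03647302e-01,  7.18643151e-04]), 'wrist_force': array([ 0.08671941,  0.28689089, -0.2554    ]), 'wrist_torque': array([-0.02455992,  0.0213626 , -0.01121459]), 'grip_width': 0.9983407343183126} 0.017
scene {'fx': 485.09977472739956, 'fy': 485.09977472739956, 'cx': 259.89299811748333, 'cy': 188.71605704381102, 'k1': -0.13753136611400565, 'cam_to_world': array([[-0.84261611,  0.42866672, -0.32594929,  0.95277696],
       [ 0.5383753 ,  0.68433452, -0.49177058,  0.68526068],
       [ 0.01225267, -0.58985685, -0.80741486,  1.23400995],
       [ 0.        ,  0.        ,  0.        ,  
[... 212 characters left out ...]
 ,  0.42191939],
       [-0.05387052, -0.75242217,  0.65647456, -0.78698472],
       [-0.01033518, -0.65697384, -0.75384253,  0.94140522],
       [ 0.        ,  0.        ,  0.        ,  1.        ]])}
wrist {'fx': 342.84263712007163, 'fy': 342.84263712007163, 'cx': 256.6923987197837, 'cy': 195.0671208283637, 'k1': -0.06947104471835225, 'tool_from_camera': array([[ 1.20312550e-04, -9.63413172e-01, -2.68020606e-01,
         6.83930466e-02],
       [ 9.99999993e-01,  1.20091446e-04,  1.72183336e-05,
        -2.67750200e-04],
       [ 1.55986127e-05, -2.68020606e-01,  9.63413180e-01,
        -1.25082025e-01],
       [ 0.00000000e+00,  0.00000000e+00,  0.00000000e+00,
         1.00000000e+00]])}
```

View pics/scene0.png

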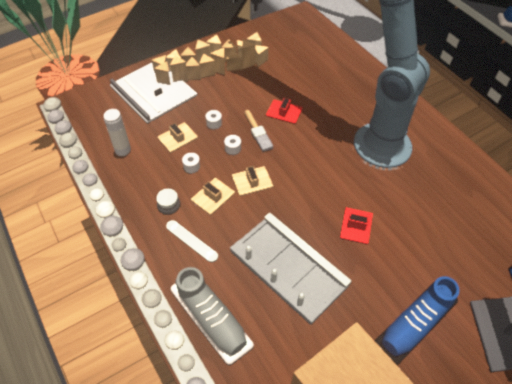

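View pics/side0.png

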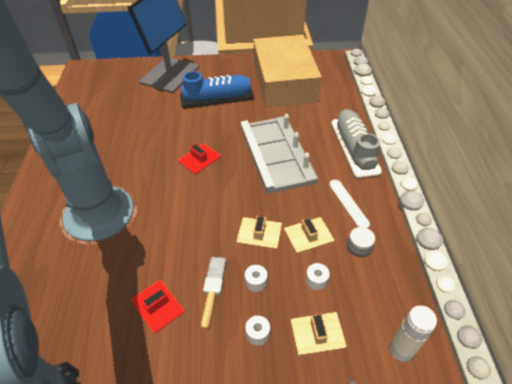

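View pics/wrist0.png

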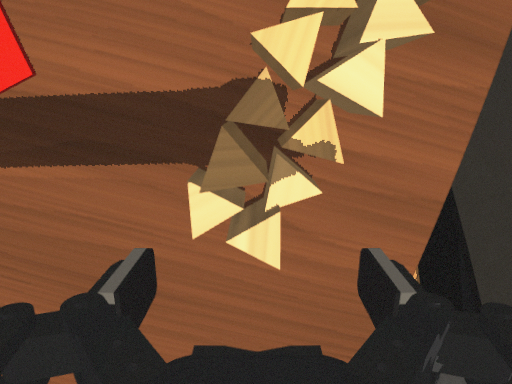

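```bash
cat > h.py <<'E'
import numpy as np, cv2
from scipy.spatial.transform import Rotation as R
from rig import env,cams,ticket
def tool():
    s=env.read_state(); T=np.eye(4); T[:3,:3]=R.from_rotvec(s["tcp_rot"]).as_matrix(); T[:3,3]=s["ee_pos"]; return T
def grab(n):
    T=tool(); c=cams.camera(n)
    c["c2w"]=c["cam_to_world"] if n!="wrist" else T@c["tool_from_camera"]
    c["bgr"]=np.ascontiguousarray(c["color"][:,:,::-1]); return c
def KD(c): return np.array([[c["fx"],0,c["cx"]],[0,c["fy"],c["cy"]],[0,0,1.]]),np.array([c["k1"],0,0,0,0.])
def rays(c,px):
    K,D=KD(c); px=np.asarray(px,float).reshape(-1,1,2)
    u=cv2.undistortPointsIter(px,K,D,None,None,(3,50,1e-10)).reshape(-1,2)
    d=np.c_[u,np.ones(len(u))]@c["c2w"][:3,:3].T
    return c["c2w"][:3,3],d/np.linalg.norm(d,axis=1)[:,None]
def plane(c,px,z):
    o,d=rays(c,px); return o+d*((z-o[2])/d[:,2])[:,None]
def proj(c,P):
    K,D=KD(c); M=np.linalg.inv(c["c2w"]); P=np.asarray(P,float).reshape(-1,1,3)
    return cv2.projectPoints(P,cv2.Rodrigues(M[:3,:3])[0],M[:3,3],K,D)[0].reshape(-1,2)
def tri(c1,p1,c2,p2):
    o1,d1=rays(c1,p1);o2,d2=rays(c2,p2);out=[]
    for a,b in zip(d1,d2):
        A=np.c_[a,-b]; t=np.linalg.lstsq(A,o2-o1,rcond=None)[0]
        p,q=o1+a*t[0],o2+b*t[1]; out.append(np.r_[(p+q)/2,np.linalg.norm(p-q)])
    return np.array(out)
def crop(c,name,x0,y0,x1,y1,s):
    cv2.imwrite("pics/"+name,cv2.resize(c["bgr"][y0:y1,x0:x1],None,fx=s,fy=s,interpolation=cv2.INTER_CUBIC))
E
python3 - <<'E'
from h import *
a=grab("scene");b=grab("side")
crop(a,"sc1.png",150,95,310,215,5);crop(a,"sc2.png",220,205,360,325,5)
crop(b,"si1.png",220,200,360,360,3.7);crop(b,"si2.png",230,100,330,200,5.5)
def toolp():pass
for n,c in(("scene",a),("side",b)):
    hsv=cv2.cvtColor(c["bgr"],cv2.COLOR_BGR2HSV)
    m=cv2.inRange(hsv,(15,50,150),(35,160,255))
    for ct in cv2.findContours(m,0,2)[0]:
        A=cv2.contourArea(ct)
        if 300<A<3000:
            M=cv2.moments(ct);p=[M["m10"]/M["m00"],M["m01"]/M["m00"]]
            r=cv2.minAreaRect(ct); print(n,"wood",np.round(p),A,plane(c,p,.008).round(4))
E
```

```text
scene wood [109. 353.] 1270.0 [[1.0663 0.1714 0.008 ]]
scene wood [106. 328.] 883.0 [[1.0467 0.1059 0.008 ]]
scene wood [ 79. 307.] 1765.0 [[1.0858 0.0128 0.008 ]]
scene wood [ 62. 264.] 2435.0 [[ 1.0828 -0.1379  0.008 ]]
scene wood [212. 196.] 725.5 [[ 0.5981 -0.1142  0.008 ]]
scene wood [252. 181.] 687.5 [[ 0.4635 -0.1008  0.008 ]]
scene wood [ 32. 168.] 691.5 [[ 1.0537 -0.5359  0.008 ]]
scene wood [177. 137.] 568.0 [[ 0.5802 -0.3942  0.008 ]]
scene wood [ 21. 137.] 539.0 [[ 1.0473 -0.6966  0.008 ]]
scene wood [ 19. 102.] 475.0 [[ 1.0066 -0.8778  0.008 ]]
scene wood [180.  60.] 589.0 [[ 0.3874 -0.7596  0.008 ]]
scene wood [93. 45.] 443.0 [[ 0.648  -1.0449  0.008 ]]
scene wood [32. 64.] 1536.0 [[ 0.9021 -1.0732  0.008 ]]
side wood [317. 334.] 1575.5 [[ 0.5783 -0.4022  0.008 ]]
side wood [493. 286.] 440.0 [[ 1.0319 -0.307   0.008 ]]
side wood [308. 235.] 986.0 [[ 0.596  -0.1237  0.008 ]]
side wood [259. 233.] 973.5 [[ 0.4629 -0.1086  0.008 ]]
side wood [460. 168.] 1168.0 [[1.1058 0.1039 0.008 ]]
side wood [424. 145.] 428.0 [[1.0271 0.2155 0.008 ]]
side wood [453.  82.] 941.5 [[1.2509 0.5586 0.008 ]]
side wood [421. 168.] 1241.5 [[0.9826 0.1085 0.008 ]]
side wood [401.  57.] 380.5 [[1.1041 0.7513 0.008 ]]
side wood [474.  62.] 617.0 [[1.3905 0.6961 0.008 ]]
side wood [96.  4.] 398.5 [[-0.264   1.3438  0.008 ]]
```

View pics/sc1.png

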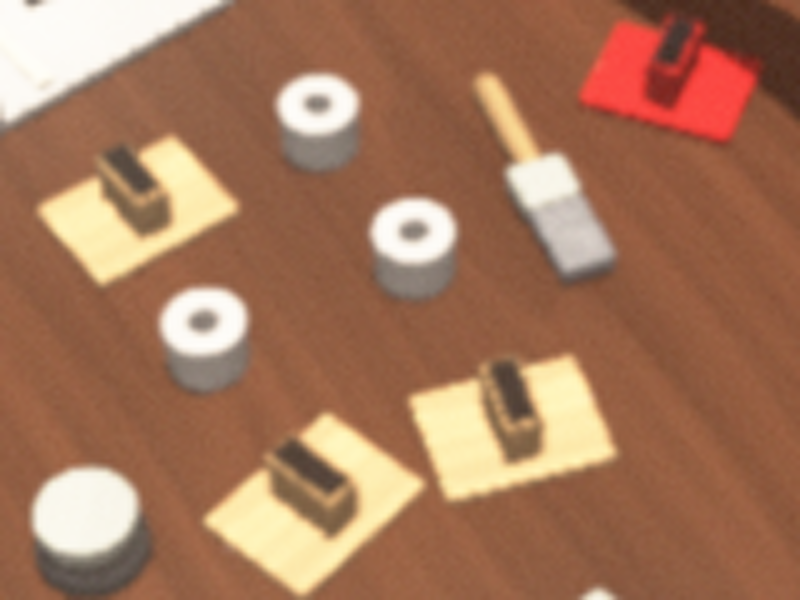

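View pics/sc2.png

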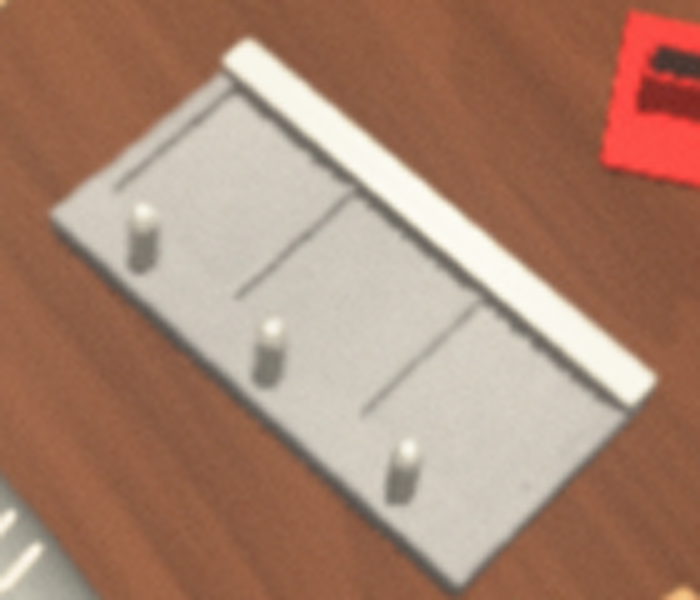

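View pics/si1.png

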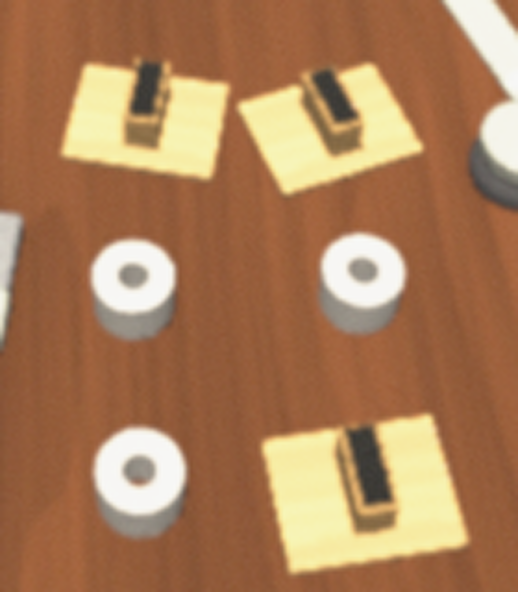

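View pics/si2.png

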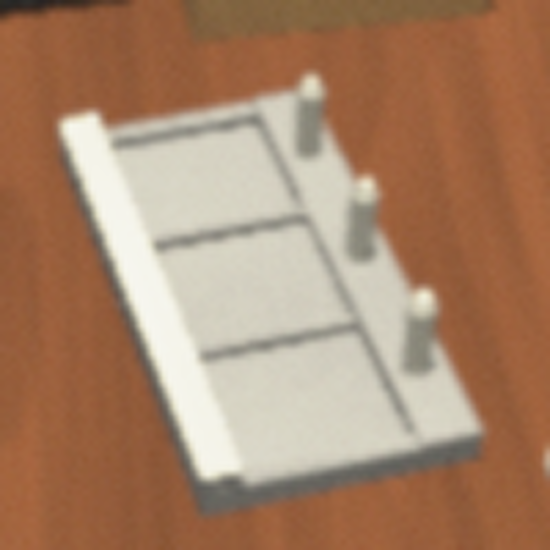

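```bash
python3 - <<'E'
from h import *
a=grab("scene");b=grab("side")
S=lambda L:np.array(L)/5+[150,95]-.4
s=lambda L:np.array(L)/3.7+[220,200]-.4
print("collars\n",tri(a,S([(318,103),(413,230),(203,320)]),b,s([(140,470),(133,275),(363,270)])).round(4))
print("pads\n",tri(a,S([(135,170),(312,468),(512,390)]),b,s([(368,465),(335,97),(149,90)])).round(4))
S=lambda L:np.array(L)/5+[220,205]-.4
s=lambda L:np.array(L)/5.5+[230,100]-.4
P=tri(a,S([(145,208),(273,325),(408,443)]),b,s([(426,297),(367,185),(312,80)]))
print("posts\n",P.round(4))
print("lip\n",tri(a,S([(250,38),(657,378),(222,62),(625,408)]),b,s([(200,478),(60,122),(243,478),(100,113)])).round(4))
# board outlines
for nm,c in(("scene",a),("side",b)):
    m=cv2.inRange(cv2.cvtColor(c["bgr"],cv2.COLOR_BGR2HSV),(12,40,120),(35,190,255))
    for q in[(.58,-.4),(.597,-.119),(.463,-.105)]:
        u=proj(c,[[*q,.008]])[0]
        best=min([t for t in cv2.findContours(m,0,2)[0] if cv2.contourArea(t)>300],key=lambda t:np.hypot(*(t.reshape(-1,2).mean(0)-u)))
        pts=plane(c,cv2.convexHull(best).reshape(-1,2),.008)[:,:2]
        r=cv2.minAreaRect((pts*1000).astype(np.float32)); print(nm,q,r)
E
```

```text
collars
 [[ 0.4402 -0.3902  0.0413  0.0027]
 [ 0.4439 -0.255   0.041   0.0021]
 [ 0.5966 -0.2604  0.0408  0.0019]]
pads
 [[ 0.5771 -0.3971  0.046   0.0038]
 [ 0.5967 -0.1188  0.0443  0.0039]
 [ 0.4627 -0.1046  0.0452  0.0048]]
posts
 [[0.6187 0.1267 0.0767 0.0054]
 [0.5983 0.2227 0.0757 0.005 ]
 [0.5771 0.3173 0.0781 0.0038]]
lip
 [[0.4909 0.0411 0.0323 0.0024]
 [0.4254 0.3453 0.0322 0.0039]
 [0.5135 0.044  0.028  0.0042]
 [0.4511 0.3503 0.0335 0.0025]]
scene (0.58, -0.4) ((578.7662353515625, -404.3570556640625), (120.14883422851562, 116.13575744628906), 5.253790378570557)
scene (0.597, -0.119) ((530.4199829101562, -113.98550415039062), (124.42017364501953, 268.8704833984375), 86.2853012084961)
scene (0.463, -0.105) ((530.4199829101562, -113.98550415039062), (124.42017364501953, 268.8704833984375), 86.2853012084961)
side (0.58, -0.4) ((589.9716186523438, -400.506103515625), (124.37786865234375, 153.61874389648438), 89.12013244628906)
side (0.597, -0.119) ((593.49609375, -109.34280395507812), (129.66864013671875, 180.5802001953125), 24.36220932006836)
side (0.463, -0.105) ((471.4208679199219, -100.70756530761719), (141.2281494140625, 147.71612548828125), 81.77021026611328)
```

```bash
cat >> h.py <<'E'
def Rdown(yaw_x,tilt_axis=None,tilt=0):
    """tool x at world yaw (deg), z down; then turned by tilt deg about world axis"""
    a=np.radians(yaw_x); x=np.array([np.cos(a),np.sin(a),0]); z=np.array([0,0,-1.]); M=np.c_[x,np.cross(z,x),z]
    if tilt_axis is not None: M=R.from_rotvec(np.radians(tilt)*np.asarray(tilt_axis)).as_matrix()@M
    return M
def delta(pos,M):
    T=tool(); d=(np.asarray(pos)-T[:3,3])*1000; w=np.degrees(R.from_matrix(M@T[:3,:3].T).as_rotvec())/5
    print("d mm",d.round(1),"turn",w.round(2),"| norm",np.linalg.norm(d).round(0),np.linalg.norm(w).round(2)); return d,w
E
python3 - <<'E'
from h import *
a=grab("scene");b=grab("side")
S=lambda L:np.array(L)/5+[150,95]-.4
s=lambda L:np.array(L)/3.7+[220,200]-.4
Q={"A":(S([(38,210),(175,135),(238,207),(103,285)]),s([(432,415),(467,543),(292,573),(264,440)])),
"B":(S([(327,413),(425,485),(302,597),(205,520)]),s([(375,65),(423,150),(288,193),(238,104)])),
"C":(S([(410,397),(573,355),(617,457),(447,500)]),s([(230,83),(210,180),(62,155),(85,65)]))}
for k,(u,v) in Q.items():
    for nm,c,p in(("sc",a,u),("si",b,v)):
        X=plane(c,p,.008)[:,:2]*1000
        e=np.diff(np.r_[X,X[:1]],axis=0)
        print(k,nm,X.mean(0).round(1),"len",np.hypot(*e.T).round(0),"ang",np.degrees(np.arctan2(e[:,1],e[:,0])).round(1))
T=tool();print(T.round(3))
delta([.50,-.25,.30],Rdown(90))
E
```

```text
A sc [ 577.1 -397.6] len [113.  84. 110.  85.] ang [-173.5   93.7    7.2  -84.6]
A si [ 580.3 -397.8] len [ 84. 109.  86. 110.] ang [ -85.8 -173.7   95.     5.5]
B sc [ 595.2 -118.6] len [ 85. 110.  85. 110.] ang [ 106.3   16.9  -74.1 -162.8]
B si [ 598.9 -119.8] len [ 84. 107.  86. 112.] ang [ -74.4 -163.2  108.9   15.7]
C sc [ 460.3 -104.1] len [110.  86. 111.  85.] ang [ 166.2   75.8  -14.7 -104.9]
C si [ 463.2 -104.7] len [ 90. 110.  85. 112.] ang [-104.8  165.    76.5  -12.5]
[[ 0.967  0.255 -0.     0.166]
 [ 0.255 -0.967  0.    -0.628]
 [-0.    -0.    -1.     0.248]
 [ 0.     0.     0.     1.   ]]
d mm [334.3 378.5  51.8] turn [-0.   -0.   15.05] | norm 508.0 15.05
```

Request:
move_arm:
  targets: [334, 828, 102, 0, 0, -0.5, 85, 334, 828, 102, 0, 0, -0.5, 85, 334, 828, 102, 0, 0, -0.5, 85, 334, 828, 102, 0, 0, -0.5, 85, 334, 828, 102, 0, 0, -0.5, 85, 334, 828, 102, 0, 0, -0.5, 85, 334, 828, 102, 0, 0, -0.5, 85, 334, 828, 102, 0, 0, -0.5, 85, 334, 828, 102, 0, 0, -0.5, 85, 334, 828, 102, 0, 0, -0.5, 85, 334, 828, 102, 0, 0, -0.5, 85, 334, 828, 102, 0, 0, -0.5, 85, 334, 828, 102, 0, 0, -0.5, 85, 334, 828, 102, 0, 0, -0.5, 85, 334, 828, 102, 0, 0, -0.5, 85, 334, 828, 102, 0, 0, -0.5, 85, 334, 828, 102, 0, 0, -0.5, 85, 334, 828, 102, 0, 0, -0.5, 85, 334, 828, 102, 0, 0, -0.5, 85, 334, 828, 102, 0, 0, -0.5, 85]

```text
clock: 2.45
ee_pos: [0.4995, 0.2009, 0.3501]
tcp_rot: [-3.122, -0.341, 0.002]
wrist_force: [-0.1, -1.4, 0.1]
grip_width: 0.995
```

```bash
python3 - <<'E'
from h import *
c=grab("wrist"); cv2.imwrite("pics/w1.png",cv2.resize(c["bgr"],(800,600),interpolation=cv2.INTER_CUBIC)); print(env.read_state()["q"].round(2))
E
```

```text
[ 0.35  0.18 -0.89  1.71  0.15  1.32 -1.93]
```

View pics/w1.png

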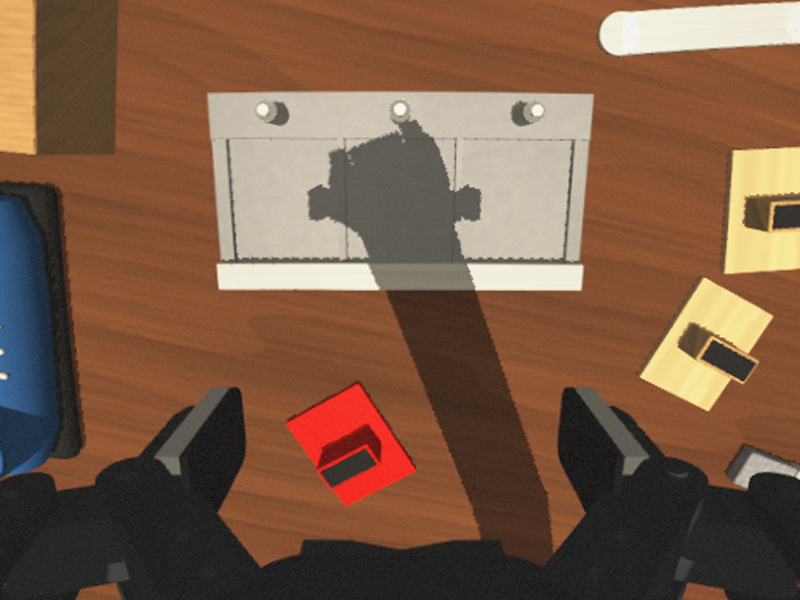

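```bash
python3 - <<'E'
from h import *
c=grab("wrist"); f=lambda L:(np.array(L,float)+.5)*.64-.5
ps=plane(c,f([(263.5,108),(400,108),(537,109)]),.0755)
lo=plane(c,f([(218,290.5),(583,290.5)]),.033); li=plane(c,f([(218,264),(583,264)]),.033)
rc=plane(c,f([(208,94),(593,94)]),.0215); rf=plane(c,f([(240,138.5),(560,138.5)]),.0215)
for n,v in(("post",ps),("lipo",lo),("lipi",li),("rb",rc),("rf",rf)):
    print(n,v.round(4).tolist(), "yaw",np.degrees(np.arctan2(-(v[0]-v[-1])[0],(v[0]-v[-1])[1])).round(2))
y=np.radians(12.2);x=np.array([np.cos(y),np.sin(y)])
# plinth-x coordinate of features & centre y
for v,o,n in((ps,.076,"post"),(li,-.044,"lipi"),(rf,.058,"rf"),(rc,.094,"rb"),(lo,-.067,"lo")):
    m=(v[0]+v[-1])[:2]/2; print(n,(m-o*x).round(4))
E
```

```text
post [[0.5788, 0.3167, 0.0755], [0.5989, 0.2217, 0.0755], [0.6196, 0.1265, 0.0755]] yaw 12.09
lipo [[0.4252, 0.3437, 0.033], [0.4917, 0.038, 0.033]] yaw 12.29
lipi [[0.4482, 0.3466, 0.033], [0.5139, 0.045, 0.033]] yaw 12.29
rb [[0.5823, 0.3767, 0.0215], [0.6484, 0.0733, 0.0215]] yaw 12.29
rf [[0.553, 0.3459, 0.0215], [0.6087, 0.09, 0.0215]] yaw 12.29
post [0.5249 0.2055]
lipi [0.524  0.2051]
rf [0.5242 0.2057]
rb [0.5235 0.2051]
lo [0.5239 0.205 ]
```

Request:
move_arm:
  targets: [97, -320, -190, 0, 0, 0.8, 80, 97, -320, -190, 0, 0, 0.8, 80, 97, -320, -190, 0, 0, 0.8, 80, 97, -320, -190, 0, 0, 0.8, 80, 97, -320, -190, 0, 0, 0.8, 80, 97, -320, -190, 0, 0, 0.8, 80, 97, -320, -190, 0, 0, 0.8, 80, 97, -320, -190, 0, 0, 0.8, 80, 97, -320, -190, 0, 0, 0.8, 80, 97, -320, -190, 0, 0, 0.8, 80, 97, -320, -190, 0, 0, 0.8, 80]

```text
clock: 3.65
ee_pos: [0.5965, -0.12, 0.1613]
tcp_rot: [3.11, 0.445, 0.002]
wrist_force: [0.3, 1.1, -0.3]
grip_width: 0.936
```

```bash
python3 - <<'E'
from h import *
c=grab("wrist"); cv2.imwrite("pics/w2.png",cv2.resize(c["bgr"],(800,600),interpolation=cv2.INTER_CUBIC)); print(tool().round(4))
E
```

```text
[[ 9.595e-01  2.818e-01  1.800e-03  5.968e-01]
 [ 2.818e-01 -9.595e-01 -2.000e-04 -1.192e-01]
 [ 1.700e-03  7.000e-04 -1.000e+00  1.616e-01]
 [ 0.000e+00  0.000e+00  0.000e+00  1.000e+00]]
```

View pics/w2.png

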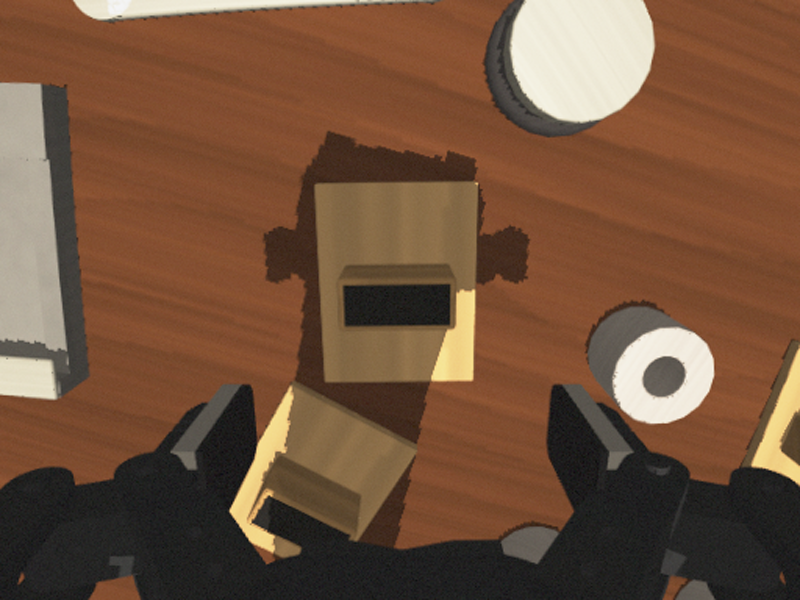

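```bash
python3 - <<'E'
from h import *
c=grab("wrist"); f=lambda L:(np.array(L,float)+.5)*.64-.5
p=plane(c,f([(338.5,279),(455.5,278),(456,328.5),(339,328.5)]),.044)
b=plane(c,f([(316,183),(478,182),(473,381),(325,382)]),.008)
print(p.mean(0).round(4),b.mean(0).round(4))
for v in(p,b):
    e=np.diff(np.r_[v,v[:1]],axis=0); print(np.hypot(*e[:,:2].T).round(4),np.degrees(np.arctan2(e[:,1],e[:,0])).round(1))
delta([*p.mean(0)[:2],.028],Rdown(16.5))
E
```

```text
[ 0.5979 -0.1167  0.044 ] [ 0.5975 -0.117   0.008 ]
[0.0543 0.0246 0.0558 0.0242] [ -73.1 -161.5  106.4   15.2]
[0.0827 0.1096 0.0834 0.1097] [ -73.3 -163.   106.8   16.6]
d mm [   0.9    2.2 -133.7] turn [0.   0.02 0.02] | norm 134.0 0.03
```

Request:
move_arm:
  targets: [1, 2, -60, 0, 0, 0, 80, 1, 2, -100, 0, 0, 0, 80, 1, 2, -120, 0, 0, 0, 80, 1, 2, -132, 0, 0, 0, 80, 1, 2, -132, 0, 0, 0, 80, 1, 2, -132, 0, 0, 0, 40, 1, 2, -132, 0, 0, 0, 40, 1, 2, -132, 0, 0, 0, 40, 1, 2, -132, 0, 0, 0, 40, 1, 2, -132, 0, 0, 0, 40]
  force: 60

```text
clock: 4.75
ee_pos: [0.6002, -0.1185, 0.0309]
tcp_rot: [3.109, 0.444, 0.007]
wrist_force: [-0.2, 0.4, 7.0]
grip_width: 0.646
```

```bash
cat >> h.py <<'E'
YAW=12.25; B2=np.array([.5243,.2054,.012])
xh_=np.array([np.cos(np.radians(YAW)),np.sin(np.radians(YAW)),0]); yh_=np.array([-xh_[1],xh_[0],0])
BAY={1:B2+.098*yh_,2:B2,3:B2-.098*yh_}; POST={k:v+.076*xh_+[0,0,.0095] for k,v in BAY.items()}
def hook(bay,xh,zh,th,off=(0,0,.0309),yoff=0):
    """tool pose putting the hook end's bottom edge at (xh,yoff,zh) of the bay; off=TCP in board frame"""
    Rb=R.from_euler("z",YAW,degrees=True).as_matrix()@R.from_euler("y",-th,degrees=True).as_matrix()
    p=BAY[bay]+xh*xh_+yoff*yh_+[0,0,zh]
    return p+Rb@(np.array([.055,0,0])+off), Rb@np.diag([1,-1,-1.])
E
python3 - <<'E'
from h import *
delta(*hook(3,-.0365,.10,0));delta(*hook(3,-.0365,.10,25))
E
```

```text
d mm [-37.  232.1 112. ] turn [ 0.01  0.06 -0.8 ] | norm 260.0 0.81
d mm [-54.8 228.2 132.3] turn [ 1.24 -4.79 -0.79] | norm 269.0 5.01
```

Request:
move_arm:
  targets: [0, 0, 40, 0, 0, 0, 40, 0, 0, 80, 0, 0, 0, 40, 0, 0, 130, 0, 0, 0, 40, -20, 50, 132, 0, 0, 0, 40, -40, 100, 132, 0.3, -1.2, -0.2, 40, -50, 150, 132, 0.6, -2.4, -0.4, 40, -55, 200, 132, 0.9, -3.6, -0.6, 40, -55, 228, 132, 1.24, -4.79, -0.8, 40, -55, 228, 132, 1.24, -4.79, -0.8, 40, -55, 228, 132, 1.24, -4.79, -0.8, 40, -55, 228, 132, 1.24, -4.79, -0.8, 40, -55, 228, 132, 1.24, -4.79, -0.8, 40]

```text
clock: 5.95
ee_pos: [0.544, 0.1076, 0.1607]
tcp_rot: [-3.007, -0.316, -0.66]
wrist_force: [0.1, 0.5, -1.4]
grip_width: 0.647
```

```bash
python3 - <<'E'
from h import *
delta(*hook(3,-.0365,.10,25))
a=grab("scene");b=grab("side");c=grab("wrist")
crop(a,"sc3.png",210,100,370,220,5); crop(b,"si3.png",220,90,340,190,6);cv2.imwrite("pics/w3.png",c["bgr"])
E
```

```text
d mm [1.3 2.1 2.6] turn [-0.01 -0.05  0.05] | norm 4.0 0.07
```

View pics/sc3.png

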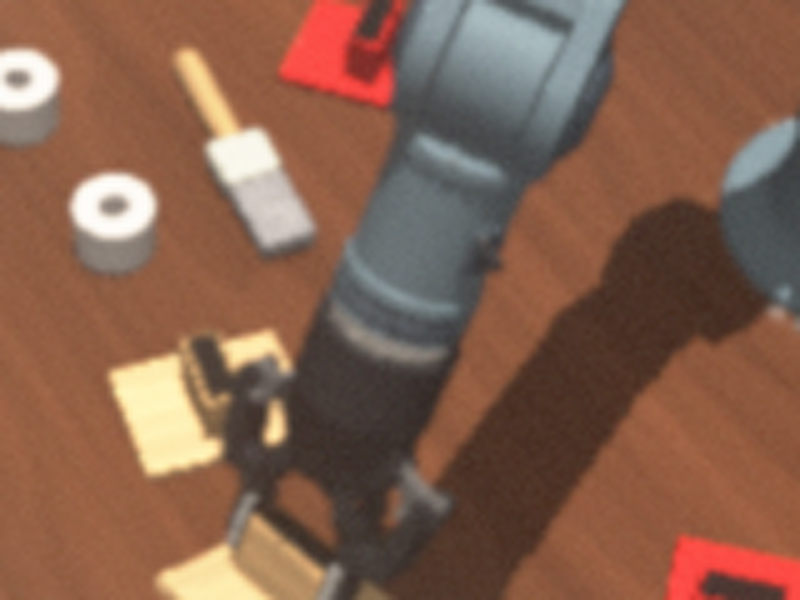

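View pics/si3.png

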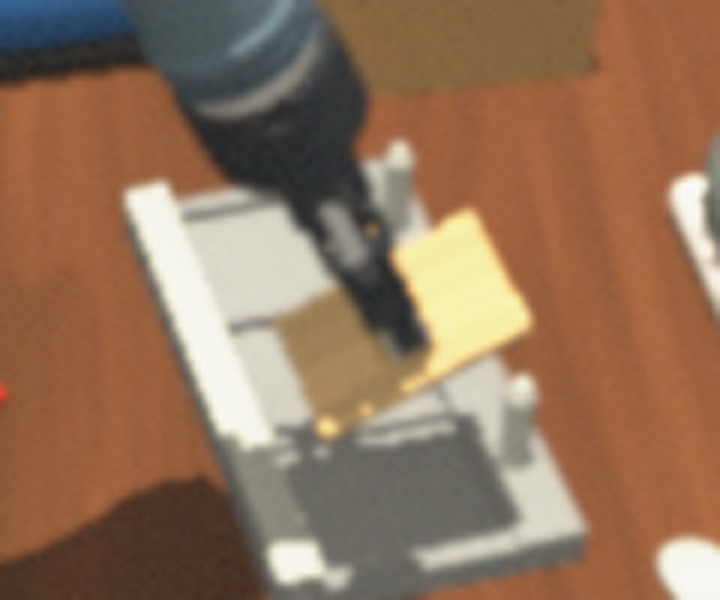

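View pics/w3.png

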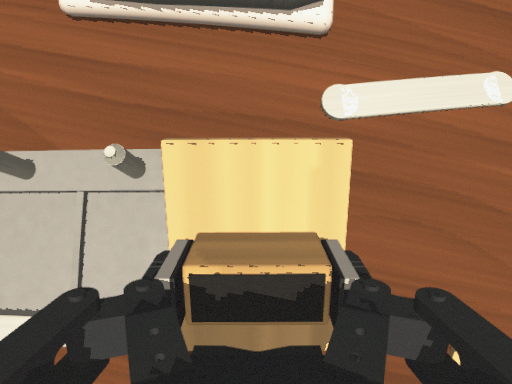

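```bash
cat >> h.py <<'E'
def boardoff(c,pl,pr):
    """corners (left,right px) of the far end's top edge in the wrist view -> TCP in board frame, yaw deg"""
    c=dict(c); c["c2w"]=c["tool_from_camera"]; best=None
    for h in np.arange(.018,.045,.0005):
        q=plane(c,[pl,pr],h-.008); w=np.linalg.norm(q[0]-q[1])
        if best is None or abs(w-.084)<best[0]: best=(abs(w-.084),h)
    for h in(best[1],.029,.031):
        q=plane(c,[pl,pr],h-.008); m=q.mean(0)
        print("h",round(h,4),"x end",m[0].round(4),"-> tcp off x",(.055-m[0]).round(4),"y",m[1].round(4),"yaw",np.degrees(np.arctan2(*(q[1]-q[0])[:2])).round(2),"w",np.linalg.norm(q[0]-q[1]).round(4))
E
python3 - <<'E'
from h import *
c=grab("wrist"); boardoff(c,(163.5,142.5),(351.5,142.5))
E
```

```text
h 0.036 x end 0.05 -> tcp off x 0.005 y 0.0001 yaw 0.01 w 0.084
h 0.029 x end 0.0508 -> tcp off x 0.0042 y 0.0 yaw 0.01 w 0.0801
h 0.031 x end 0.0505 -> tcp off x 0.0045 y 0.0 yaw 0.01 w 0.0812
```

```bash
python3 - <<'E'
from h import *
c=grab("wrist"); x=cv2.resize(c["bgr"][125:165,150:365],None,fx=3.7,fy=8,interpolation=cv2.INTER_CUBIC); cv2.imwrite("pics/z1.png",x)
s=grab("side"); crop(s,"z2.png",255,110,315,170,9)
E
```

```text
(no output)
```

View pics/z1.png

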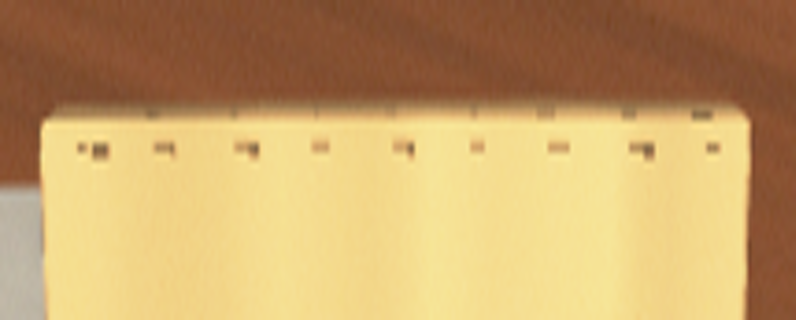

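View pics/z2.png

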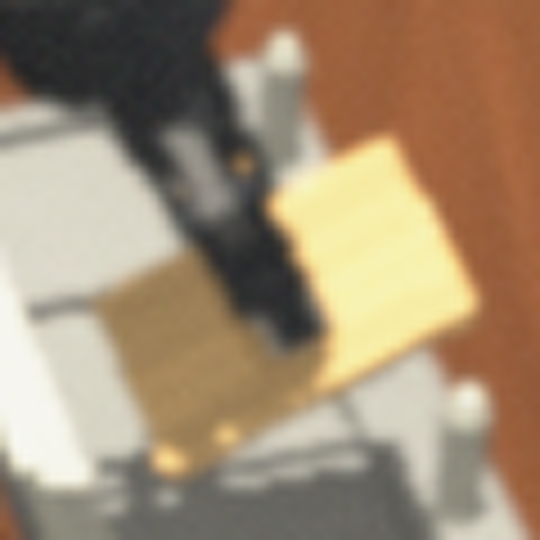

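```bash
python3 - <<'E'
from h import *
c=grab("wrist"); boardoff(c,(160.9,139.4),(352.3,139.4)); print(tool().round(4).tolist())
E
```

```text
h 0.0335 x end 0.0516 -> tcp off x 0.0034 y -0.0003 yaw 0.01 w 0.0839
h 0.029 x end 0.0521 -> tcp off x 0.0029 y -0.0003 yaw 0.01 w 0.0814
h 0.031 x end 0.0519 -> tcp off x 0.0031 y -0.0003 yaw 0.01 w 0.0825
[[0.8881, 0.211, 0.4084, 0.5429], [0.1908, -0.9775, 0.0903, 0.1091], [0.4182, -0.0023, -0.9083, 0.1602], [0.0, 0.0, 0.0, 1.0]]
```

```bash
python3 - <<'E'
from h import *
o=(.003,0,.0315)
for x,z,t in((-.0365,.05,25),(-.0365,.006,25),(-.0365,.003,25),(-.048,.002,25),(-.056,.002,22)): print(x,z,t);delta(*hook(3,x,z,t,o))
E
```

```text
-0.0365 0.05 25
d mm [  4.8   1.2 -45.1] turn [-0.01 -0.06  0.01] | norm 45.0 0.06
-0.0365 0.006 25
d mm [  4.8   1.2 -89.1] turn [-0.01 -0.06  0.01] | norm 89.0 0.06
-0.0365 0.003 25
d mm [  4.8   1.2 -92.1] turn [-0.01 -0.06  0.01] | norm 92.0 0.06
-0.048 0.002 25
d mm [ -6.4  -1.3 -93.1] turn [-0.01 -0.06  0.01] | norm 93.0 0.06
-0.056 0.002 22
d mm [-11.6  -2.4 -95.3] turn [-0.14  0.53  0.01] | norm 96.0 0.55
```

Request:
move_arm:
  targets: [5, 1, -20, 0, 0, 0, 40, 5, 1, -45, 0, 0, 0, 40, 5, 1, -65, 0, 0, 0, 40, 5, 1, -80, 0, 0, 0, 40, 5, 1, -87, 0, 0, 0, 40, 5, 1, -87, 0, 0, 0, 40, 5, 1, -87, 0, 0, 0, 40]

```text
clock: 7.0
ee_pos: [0.548, 0.1108, 0.0734]
tcp_rot: [-3.006, -0.322, -0.659]
wrist_force: [0.1, 0.4, -2.2]
grip_width: 0.644
```

```bash
python3 - <<'E'
from h import *
o=(.003,0,.0315)
s=grab("side"); crop(s,"z3.png",240,110,330,190,8)
for x,z,t in((-.0365,.006,25),(-.0365,.003,25),(-.048,.002,25),(-.056,.002,22),(-.056,.001,18)): print(x,z,t);delta(*hook(3,x,z,t,o))
c=grab("wrist");cv2.imwrite("pics/w4.png",c["bgr"])
E
```

```text
-0.0365 0.006 25
d mm [-0.5 -0.6 -2.8] turn [-0.02 -0.05  0.  ] | norm 3.0 0.05
-0.0365 0.003 25
d mm [-0.5 -0.6 -5.8] turn [-0.02 -0.05  0.  ] | norm 6.0 0.05
-0.048 0.002 25
d mm [-11.8  -3.   -6.8] turn [-0.02 -0.05  0.  ] | norm 14.0 0.05
-0.056 0.002 22
d mm [-16.9  -4.1  -8.9] turn [-0.14  0.54  0.  ] | norm 20.0 0.56
-0.056 0.001 18
d mm [-13.6  -3.4 -13. ] turn [-0.31  1.32  0.  ] | norm 19.0 1.36
```

View pics/z3.png

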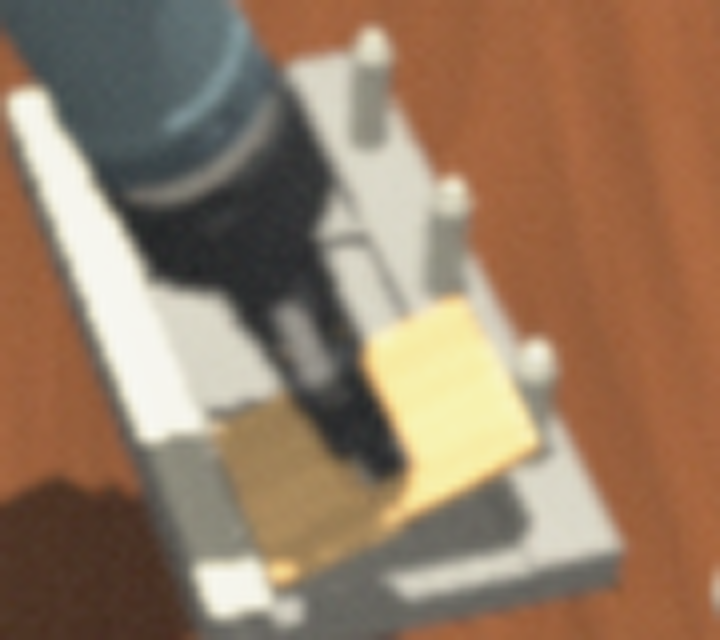

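View pics/w4.png

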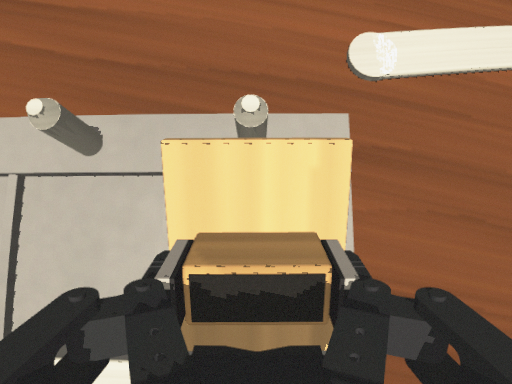

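Request:
move_arm:
  targets: [0, 0, -3, 0, 0, 0, 40, 0, 0, -5, 0, 0, 0, 40, -5, -1, -6, 0, 0, 0, 40, -10, -2, -6, 0, 0, 0, 40, -14, -3, -7, -0.1, 0.3, 0, 40, -17, -4, -9, -0.15, 0.55, 0, 40, -17, -4, -9, -0.15, 0.55, 0, 40]

```text
clock: 7.8
ee_pos: [0.5336, 0.1074, 0.0662]
tcp_rot: [-3.025, -0.324, -0.594]
wrist_force: [3.7, 0.8, 0.3]
grip_width: 0.648
```

```bash
python3 - <<'E'
from h import *
o=(.003,0,.0315)
s=grab("side"); crop(s,"z4.png",240,110,330,190,8)
for x,z,t in((-.056,.002,22),(-.055,.001,18),(-.055,.001,12),(-.055,.001,6),(-.055,.001,3),(-.055,.001,0)): print(x,z,t);delta(*hook(3,x,z,t,o))
E
```

```text
-0.056 0.002 22
d mm [-2.2 -0.7 -1.3] turn [-0.02  0.04  0.  ] | norm 3.0 0.05
-0.055 0.001 18
d mm [ 2.2  0.2 -5.3] turn [-0.19  0.83  0.  ] | norm 6.0 0.85
-0.055 0.001 12
d mm [  6.8   1.3 -10.4] turn [-0.45  2.    0.  ] | norm 12.0 2.05
-0.055 0.001 6
d mm [ 10.9   2.2 -15.8] turn [-0.7   3.17  0.01] | norm 19.0 3.25
-0.055 0.001 3
d mm [ 12.8   2.6 -18.7] turn [-0.83  3.76  0.01] | norm 23.0 3.85
-0.055 0.001 0
d mm [ 14.4   2.9 -21.7] turn [-0.95  4.34  0.01] | norm 26.0 4.45
```

View pics/z4.png

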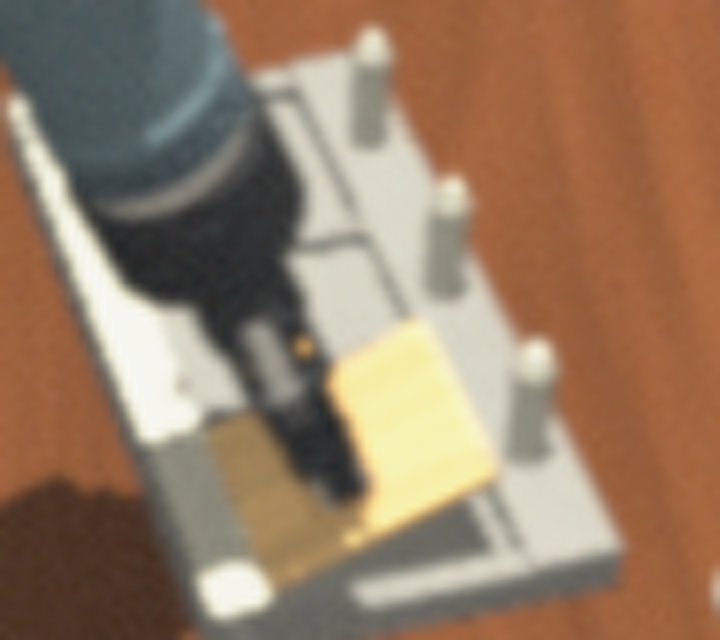

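Request:
move_arm:
  targets: [2, 0, -5, -0.2, 0.8, 0, 40, 5, 1, -8, -0.3, 1.4, 0, 40, 7, 1, -10, -0.45, 2, 0, 40, 9, 2, -13, -0.6, 2.6, 0, 40, 11, 2, -16, -0.7, 3.2, 0, 40, 12, 2, -17, -0.75, 3.5, 0, 40, 13, 3, -19, -0.85, 3.8, 0, 40, 13, 3, -19, -0.85, 3.8, 0, 40]

```text
clock: 8.65
ee_pos: [0.5454, 0.1098, 0.0456]
tcp_rot: [-3.121, -0.335, -0.071]
wrist_force: [3.0, 0.1, 0.9]
grip_width: 0.645
```

```bash
python3 - <<'E'
from h import *
o=(.003,0,.0315)
s=grab("side"); crop(s,"z5.png",240,110,330,190,8)
for x,z,t in((-.055,.001,3),(-.055,.001,0)): print(x,z,t);delta(*hook(3,x,z,t,o))
c=grab("wrist");cv2.imwrite("pics/w5.png",c["bgr"])
E
```

```text
-0.055 0.001 3
d mm [1.  0.1 1.8] turn [ 0.04 -0.07 -0.  ] | norm 2.0 0.08
-0.055 0.001 0
d mm [ 2.7  0.5 -1.2] turn [-0.08  0.52 -0.  ] | norm 3.0 0.53
```

View pics/z5.png

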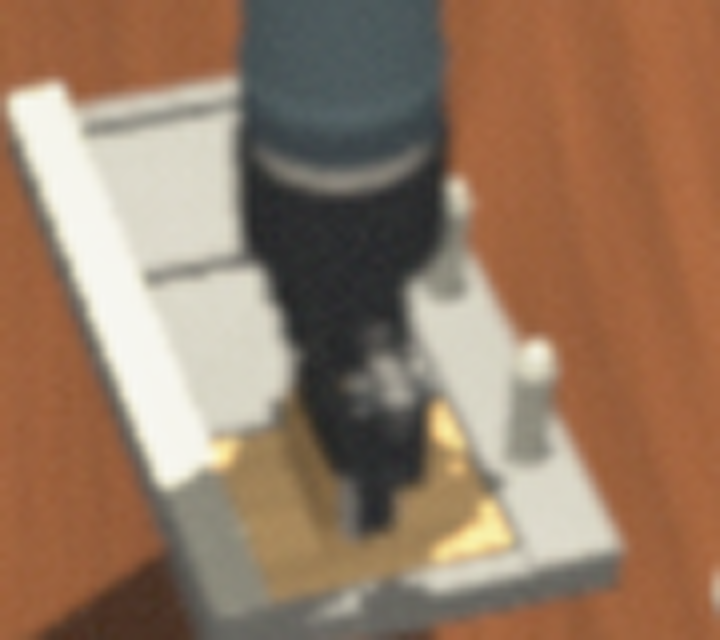

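View pics/w5.png

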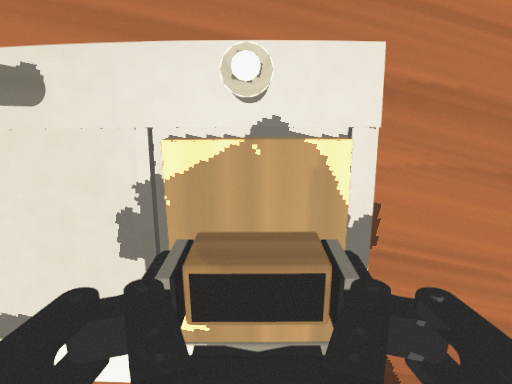

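Request:
move_arm:
  targets: [2, 0, -1, -0.05, 0.3, 0, 40, 3, 0.5, -2, -0.1, 0.5, 0, 40, 3, 0.5, -2, -0.1, 0.5, 0, 40]

```text
clock: 9.05
ee_pos: [0.5466, 0.1099, 0.0432]
tcp_rot: [3.121, 0.336, -0.004]
wrist_force: [1.6, 0.5, 0.1]
grip_width: 0.646
```

```bash
python3 - <<'E'
from h import *
o=(.003,0,.0315)
for x,z,t in((-.055,.000,0),(-.055,.000,0)): print(x,z,t);delta(*hook(3,x,z,t,o))
c=grab("wrist");cv2.imwrite("pics/w6.png",c["bgr"])
E
```

```text
-0.055 0.0 0
d mm [1.4 0.3 0.3] turn [ 0.03 -0.02 -0.  ] | norm 1.0 0.04
-0.055 0.0 0
d mm [1.4 0.3 0.3] turn [ 0.03 -0.02 -0.  ] | norm 1.0 0.04
```

View pics/w6.png

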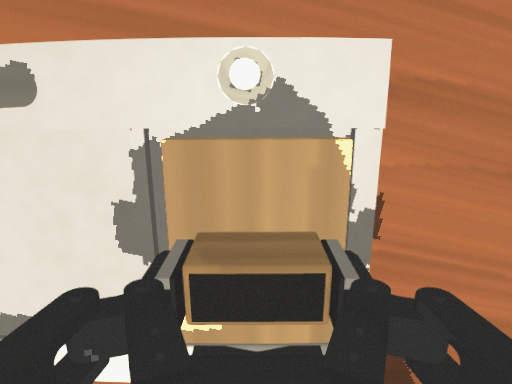

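Request:
move_arm:
  targets: [0, 0, -1, 0, 0, 0, 40, 0, 0, -1, 0, 0, 0, 72, 0, 0, -1, 0, 0, 0, 72, 0, 0, -1, 0, 0, 0, 72, 0, 0, 30, 0, 0, 0, 72, 0, 0, 70, 0, 0, 0, 72, 0, 0, 120, 0, 0, 0, 72, 0, 0, 150, 0, 0, 0, 80, 0, 0, 150, 0, 0, 0, 80]

```text
clock: 10.0
ee_pos: [0.5498, 0.1114, 0.1985]
tcp_rot: [3.121, 0.336, 0.012]
wrist_force: [0.9, -0.3, 0.7]
grip_width: 0.939
```

```bash
python3 - <<'E'
from h import *
c=grab("wrist");cv2.imwrite("pics/w7.png",c["bgr"]); s=grab("side"); crop(s,"z6.png",220,90,340,190,6); a=grab("scene");crop(a,"sc6.png",150,90,350,240,4)
E
```

```text
(no output)
```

View pics/w7.png

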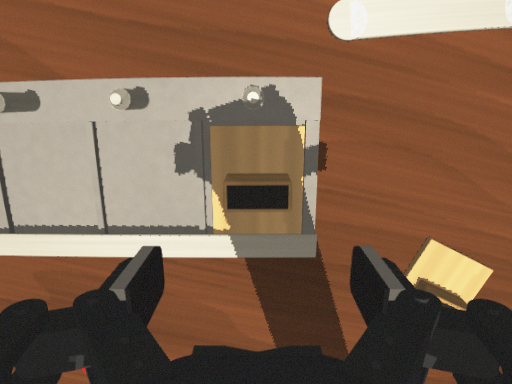

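View pics/sc6.png

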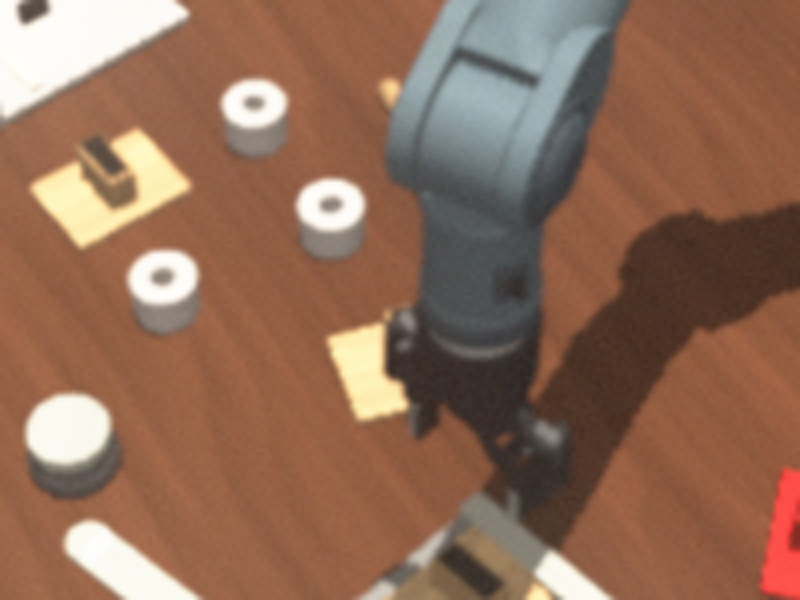

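View pics/z6.png

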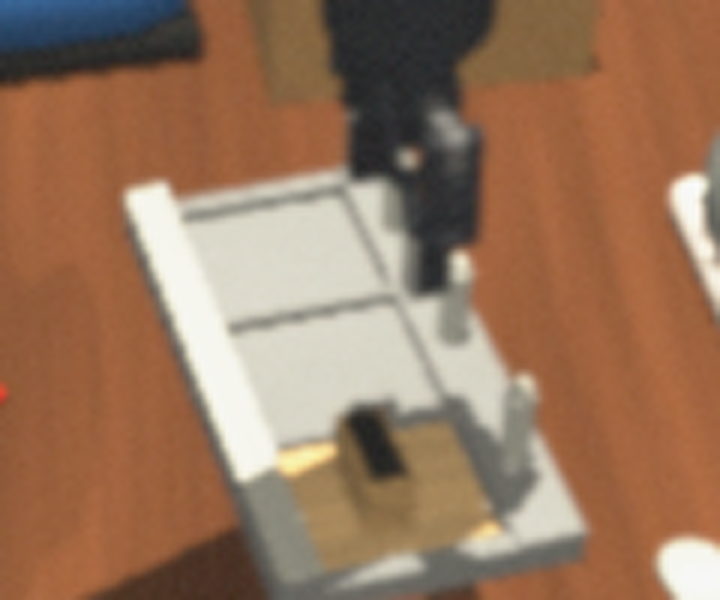

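Request:
move_arm:
  targets: [-20, -50, 0, 0, 0, -1, 80, -40, -95, -10, 0, 0, -2.5, 80, -60, -145, -20, 0, 0, -4, 80, -88, -216, -38, 0, 0, -5.3, 80, -88, -216, -38, 0, 0, -5.3, 80, -88, -216, -38, 0, 0, -5.3, 80, -88, -216, -38, 0, 0, -5.3, 80, -88, -216, -38, 0, 0, -5.3, 80, -88, -216, -38, 0, 0, -5.3, 80]

```text
clock: 11.05
ee_pos: [0.4592, -0.1042, 0.1551]
tcp_rot: [3.117, -0.384, -0.004]
wrist_force: [0.6, -0.4, 0.9]
grip_width: 0.935
```

```bash
python3 - <<'E'
from h import *
c=grab("wrist"); cv2.imwrite("pics/w8.png",cv2.resize(c["bgr"],(800,600),interpolation=cv2.INTER_CUBIC)); print(tool().round(4).tolist())
E
```

```text
[[0.9701, -0.2426, -0.0025, 0.4593], [-0.2427, -0.9701, -0.0007, -0.1043], [-0.0023, 0.0013, -1.0, 0.1552], [0.0, 0.0, 0.0, 1.0]]
```

View pics/w8.png

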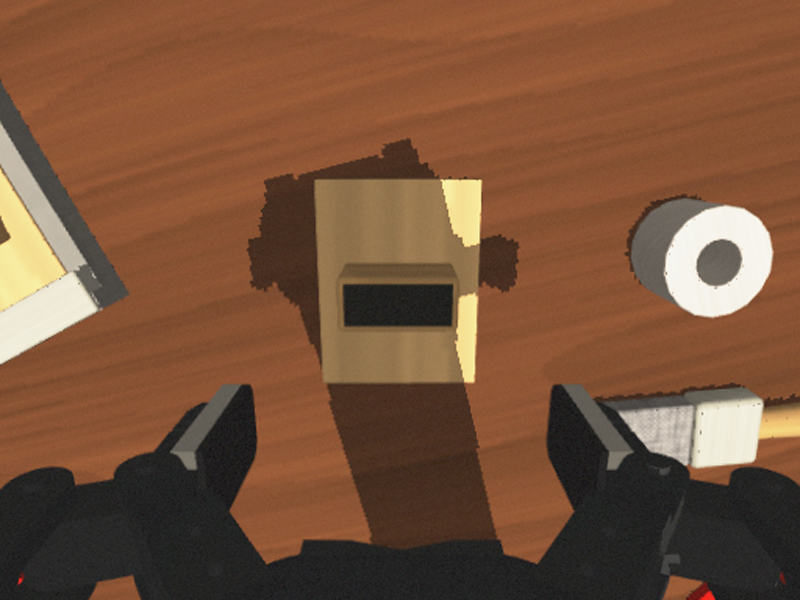

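```bash
python3 - <<'E'
from h import *
c=grab("wrist"); f=lambda L:(np.array(L,float)+.5)*.64-.5
p=plane(c,f([(338.5,278),(458,278),(458,328.5),(338.5,328.5)]),.044)
b=plane(c,f([(315.5,180),(482,180),(475,382.5),(322.5,382.5)]),.008)
print(p.mean(0).round(4),b.mean(0).round(4))
for v in(p,b):
    e=np.diff(np.r_[v,v[:1]],axis=0); print(np.hypot(*e[:,:2].T).round(4),np.degrees(np.arctan2(e[:,1],e[:,0])).round(1))
t=tool()
print("brush tool xy",((plane(c,f([(610,408),(600,440)]),.015)-t[:3,3])@t[:3,:3]).round(3))
m=(p.mean(0)+b.mean(0))/2
delta([*m[:2],.030],Rdown(-14.2))
E
```

```text
[ 0.4625 -0.1033  0.044 ] [ 0.4619 -0.1032  0.008 ]
[0.054  0.024  0.0555 0.024 ] [-104.1  167.6   75.9  -15.9]
[0.0829 0.109  0.0841 0.109 ] [-104.   166.2   75.9  -14.4]
brush tool xy [[-0.065  0.114  0.141]
 [-0.085  0.111  0.141]]
d mm [   2.9    1.2 -125.3] turn [ 0.01 -0.03 -0.03] | norm 125.0 0.04
```

Request:
move_arm:
  targets: [2, 1.5, -50, 0, 0, 0, 80, 2, 1.5, -90, 0, 0, 0, 80, 2, 1.5, -115, 0, 0, 0, 80, 2, 1.5, -125, 0, 0, 0, 80, 2, 1.5, -125, 0, 0, 0, 80, 2, 1.5, -125, 0, 0, 0, 40, 2, 1.5, -125, 0, 0, 0, 40, 2, 1.5, -125, 0, 0, 0, 40, 2, 1.5, -125, 0, 0, 0, 40]
  force: 60

```text
clock: 12.05
ee_pos: [0.4629, -0.1047, 0.0322]
tcp_rot: [3.115, -0.389, 0.003]
wrist_force: [-0.8, 1.4, 6.5]
grip_width: 0.639
```

```bash
python3 - <<'E'
from h import *
o=(0.001,0,.0315)
print(tool()[:3,3].round(4)); delta(*hook(2,-.0365,.10,0,o));delta(*hook(2,-.0365,.10,25,o))
E
```

```text
[ 0.4629 -0.1047  0.0322]
d mm [ 80.4 314.2 111.3] turn [0.02 0.03 5.3 ] | norm 343.0 5.3
d mm [ 62.3 310.3 132. ] turn [-0.06 -5.02  5.22] | norm 343.0 7.24
```

Request:
move_arm:
  targets: [0, 0, 40, 0, 0, 0, 40, 0, 0, 90, 0, 0, 0, 40, 0, 20, 125, 0, -0.5, 0.5, 40, 10, 60, 135, 0, -1.5, 1.5, 40, 20, 105, 135, 0, -2.5, 2.6, 40, 30, 150, 135, 0, -3.4, 3.5, 40, 40, 200, 135, 0, -4.2, 4.4, 40, 50, 250, 133, 0, -5, 5.2, 40, 62, 300, 132, -0.06, -5, 5.2, 40, 62, 310, 132, -0.06, -5, 5.2, 40, 62, 310, 132, -0.06, -5, 5.2, 40, 62, 310, 132, -0.06, -5, 5.2, 40]

```text
clock: 13.25
ee_pos: [0.522, 0.2049, 0.1618]
tcp_rot: [-3.01, -0.321, -0.655]
wrist_force: [0.0, -0.7, -0.9]
grip_width: 0.643
```

```bash
python3 - <<'E'
from h import *
c=grab("wrist"); x=cv2.resize(c["bgr"][125:165,150:365],None,fx=3.7,fy=8,interpolation=cv2.INTER_CUBIC); cv2.imwrite("pics/z7.png",x)
cv2.imwrite("pics/w9.png",c["bgr"])
E
```

```text
(no output)
```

View pics/z7.png

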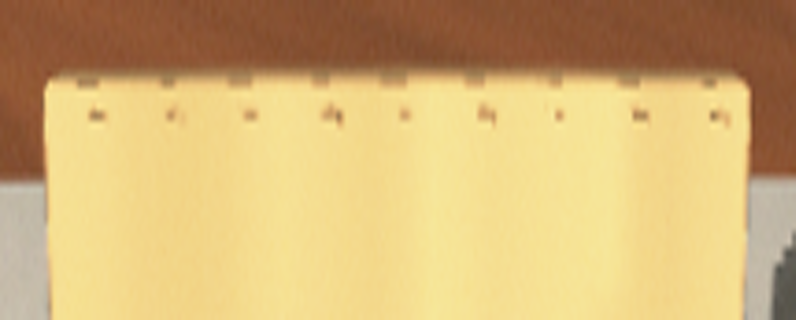

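View pics/w9.png

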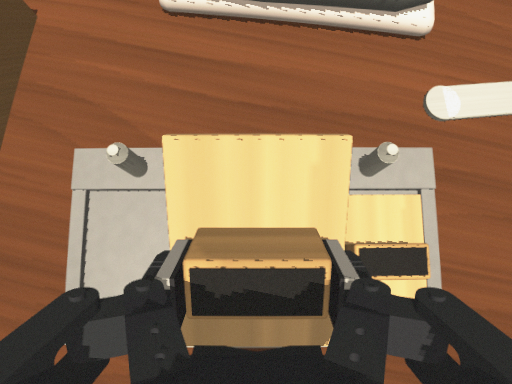

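```bash
python3 - <<'E'
from h import *
c=grab("wrist"); boardoff(c,(161.8,135.0),(352.3,135.2))
o=(.001,0,.0325)
for x,z,t in((-.0365,.05,25),(-.0365,.006,25),(-.0365,.003,25),(-.048,.002,25),(-.055,.002,22)): print(x,z,t);delta(*hook(2,x,z,t,o))
E
```

```text
h 0.035 x end 0.0533 -> tcp off x 0.0017 y -0.0001 yaw -0.05 w 0.0841
h 0.029 x end 0.0539 -> tcp off x 0.0011 y -0.0002 yaw -0.05 w 0.0808
h 0.031 x end 0.0537 -> tcp off x 0.0013 y -0.0002 yaw -0.05 w 0.0819
-0.0365 0.05 25
d mm [  2.4   2.6 -46.5] turn [ 0.03 -0.08  0.05] | norm 47.0 0.1
-0.0365 0.006 25
d mm [  2.4   2.6 -90.5] turn [ 0.03 -0.08  0.05] | norm 91.0 0.1
-0.0365 0.003 25
d mm [  2.4   2.6 -93.5] turn [ 0.03 -0.08  0.05] | norm 94.0 0.1
-0.048 0.002 25
d mm [ -8.8   0.1 -94.5] turn [ 0.03 -0.08  0.05] | norm 95.0 0.1
-0.055 0.002 22
d mm [-13.   -0.8 -96.5] turn [-0.09  0.5   0.05] | norm 97.0 0.51
```

Request:
move_arm:
  targets: [2, 2, -20, 0, -0.1, 0.05, 40, 2, 2.5, -45, 0, -0.1, 0.05, 40, 2, 2.5, -65, 0, -0.1, 0.05, 40, 2, 2.5, -80, 0, -0.1, 0.05, 40, 2, 2.5, -88, 0, -0.1, 0.05, 40, 2, 2.5, -88, 0, -0.1, 0.05, 40, 2, 2.5, -88, 0, -0.1, 0.05, 40]

```text
clock: 14.05
ee_pos: [0.5251, 0.2064, 0.0744]
tcp_rot: [-3.006, -0.324, -0.67]
wrist_force: [-0.3, 1.3, -0.3]
grip_width: 0.644
```

```bash
python3 - <<'E'
from h import *
o=(.001,0,.0325)
s=grab("side"); crop(s,"z8.png",240,100,330,180,8)
c=grab("wrist");cv2.imwrite("pics/w10.png",c["bgr"])
for x,z,t in((-.0365,.006,25),(-.0365,.003,25),(-.048,.002,25),(-.055,.002,22)): print(x,z,t);delta(*hook(2,x,z,t,o))
E
```

```text
-0.0365 0.006 25
d mm [-0.7 -1.8 -4. ] turn [ 0.    0.05 -0.02] | norm 4.0 0.05
-0.0365 0.003 25
d mm [-0.7 -1.8 -7. ] turn [ 0.    0.05 -0.02] | norm 7.0 0.05
-0.048 0.002 25
d mm [-12.   -4.2  -8. ] turn [ 0.    0.05 -0.02] | norm 15.0 0.05
-0.055 0.002 22
d mm [-16.1  -5.2 -10. ] turn [-0.12  0.63 -0.02] | norm 20.0 0.64
```

View pics/z8.png

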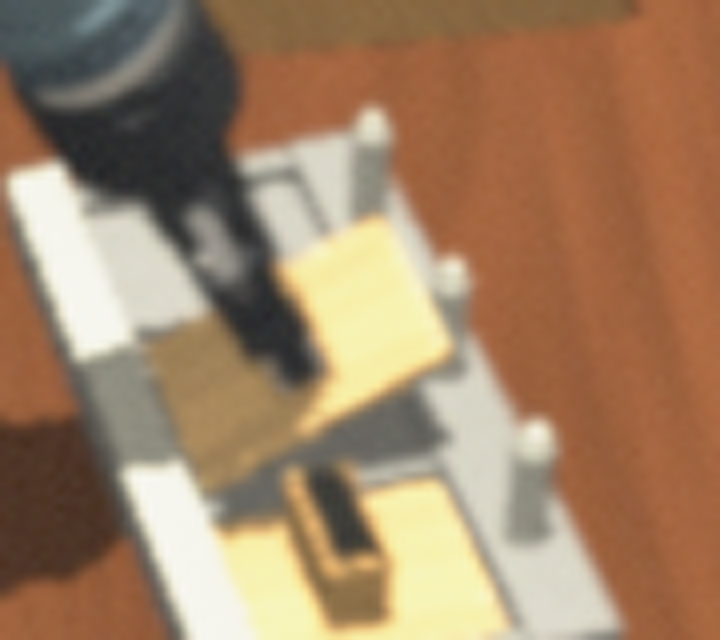

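View pics/w10.png

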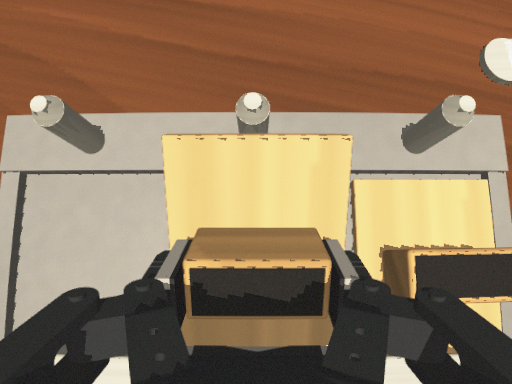

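Request:
move_arm:
  targets: [-0.5, -1.5, -4, 0, 0, 0, 40, -0.5, -1.5, -6.5, 0, 0, 0, 40, -6, -3, -7, 0, 0, 0, 40, -11, -4, -7, 0, 0, 0, 40, -14, -4.5, -8, -0.1, 0.3, 0, 40, -16, -5, -10, -0.1, 0.6, 0, 40, -16, -5, -10, -0.1, 0.6, 0, 40]

```text
clock: 14.85
ee_pos: [0.5105, 0.2032, 0.0655]
tcp_rot: [-3.023, -0.327, -0.595]
wrist_force: [3.4, -0.1, -0.2]
grip_width: 0.646
```

```bash
python3 - <<'E'
from h import *
o=(.001,0,.0325)
s=grab("side"); crop(s,"z9.png",240,100,330,180,8)
for x,z,t in((-.055,.002,22),(-.055,.001,18),(-.055,.001,12),(-.055,.001,6),(-.055,.001,3),(-.055,.001,0)): print(x,z,t);delta(*hook(2,x,z,t,o))
E
```

```text
-0.055 0.002 22
d mm [-1.  -1.1 -0.4] turn [-0.03  0.05 -0.03] | norm 2.0 0.07
-0.055 0.001 18
d mm [ 2.4 -0.3 -4.3] turn [-0.2   0.83 -0.03] | norm 5.0 0.86
-0.055 0.001 12
d mm [ 7.   0.7 -9.1] turn [-0.46  2.01 -0.03] | norm 11.0 2.06
-0.055 0.001 6
d mm [ 11.2   1.6 -14.3] turn [-0.71  3.18 -0.03] | norm 18.0 3.26
-0.055 0.001 3
d mm [ 13.1   2.  -17.1] turn [-0.84  3.77 -0.03] | norm 22.0 3.86
-0.055 0.001 0
d mm [ 14.8   2.4 -20. ] turn [-0.97  4.35 -0.02] | norm 25.0 4.46
```

View pics/z9.png

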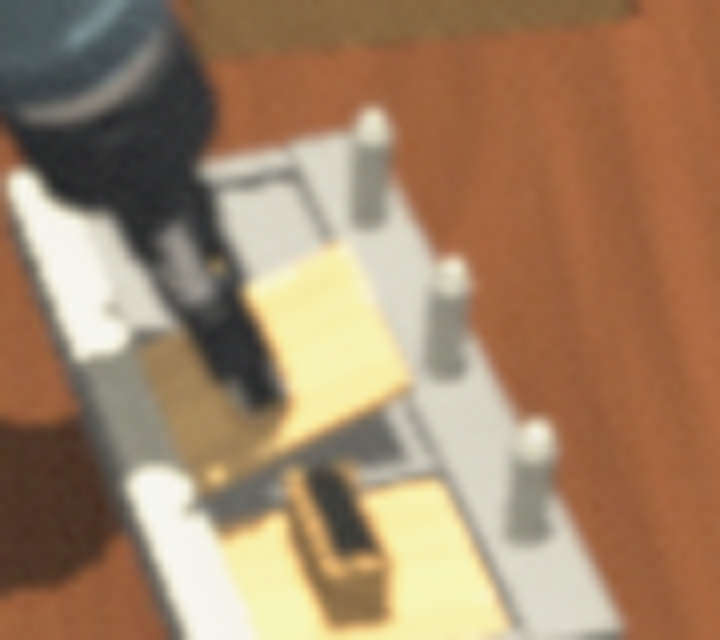

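Same light wall contact as before; lower the rear end.

Request:
move_arm:
  targets: [2, -0.5, -4, -0.2, 0.8, 0, 40, 5, 0, -7, -0.3, 1.4, 0, 40, 7, 0.5, -9, -0.45, 2, 0, 40, 9, 1, -12, -0.6, 2.6, 0, 40, 11, 1.5, -14, -0.7, 3.2, 0, 40, 13, 2, -17, -0.8, 3.7, 0, 40, 14, 2, -19, -0.9, 4.1, 0, 40, 15, 2, -20, -0.95, 4.3, 0, 40, 15, 2, -20, -0.95, 4.3, 0, 40]

```text
clock: 15.8
ee_pos: [0.5241, 0.2055, 0.0444]
tcp_rot: [-3.122, -0.34, -0.004]
wrist_force: [0.6, -0.3, 0.5]
grip_width: 0.646
```

```bash
python3 - <<'E'
from h import *
o=(.001,0,.0325)
delta(*hook(2,-.055,0,0,o))
c=grab("wrist");cv2.imwrite("pics/w11.png",c["bgr"])
E
```

```text
d mm [1.2 0.1 0.1] turn [-0.02  0.02 -0.03] | norm 1.0 0.04
```

View pics/w11.png

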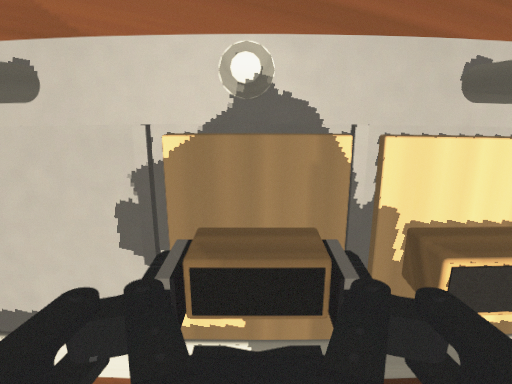

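Request:
move_arm:
  targets: [0, 0, -1, 0, 0, 0, 72, 0, 0, -1, 0, 0, 0, 72, 0, 0, -1, 0, 0, 0, 72, 0, 0, 30, 0, 0, 0, 72, 0, 0, 70, 0, 0, 0, 72, 0, 0, 120, 0, 0, 0, 72, 5, -50, 130, 0, 0, -0.2, 80, 10, -100, 130, 0, 0, -0.4, 80, 15, -150, 130, 0, 0, -0.6, 80, 54, -603, 116, 0, 0, -1.2, 80, 54, -603, 116, 0, 0, -1.2, 80, 54, -603, 116, 0, 0, -1.2, 80, 54, -603, 116, 0, 0, -1.2, 80, 54, -603, 116, 0, 0, -1.2, 80, 54, -603, 116, 0, 0, -1.2, 80, 54, -603, 116, 0, 0, -1.2, 80, 54, -603, 116, 0, 0, -1.2, 80, 54, -603, 116, 0, 0, -1.2, 80, 54, -603, 116, 0, 0, -1.2, 80, 54, -603, 116, 0, 0, -1.2, 80]

```text
clock: 17.85
ee_pos: [0.5759, -0.4016, 0.1592]
tcp_rot: [-3.136, -0.166, -0.0]
wrist_force: [1.0, 0.0, -0.4]
grip_width: 0.937
```

```bash
python3 - <<'E'
from h import *
c=grab("wrist"); cv2.imwrite("pics/w12.png",cv2.resize(c["bgr"],(800,600),interpolation=cv2.INTER_CUBIC)); print(tool().round(4).tolist())
a=grab("scene");crop(a,"sc12.png",150,90,350,320,2.6)
E
```

```text
[[0.994, 0.1096, 0.0006, 0.577], [0.1096, -0.994, 0.0026, -0.3981], [0.0008, -0.0026, -1.0, 0.1595], [0.0, 0.0, 0.0, 1.0]]
```

View pics/w12.png

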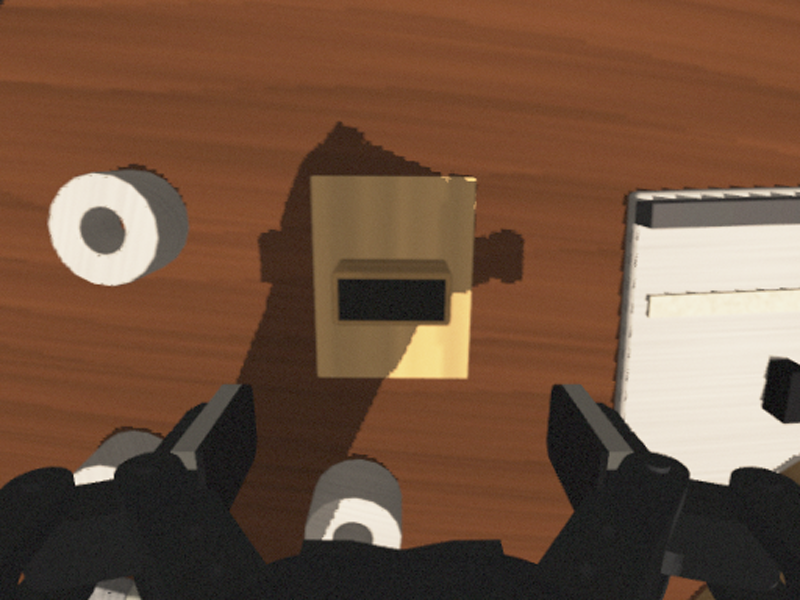

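View pics/sc12.png

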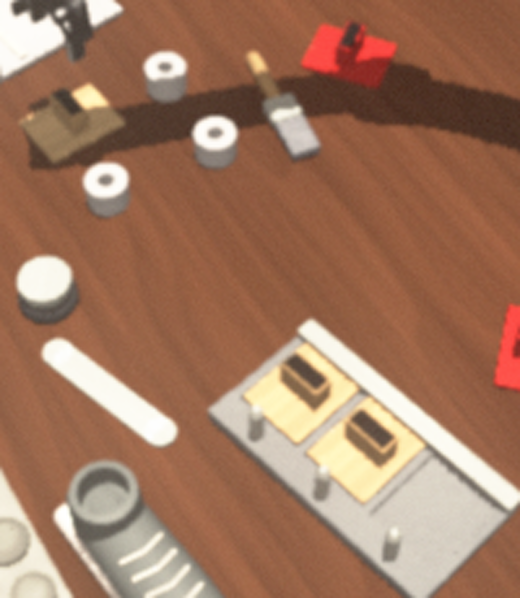

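```bash
python3 - <<'E'
from h import *
c=grab("wrist"); f=lambda L:(np.array(L,float)+.5)*.64-.5
p=plane(c,f([(333,273),(451,273),(450,324),(333,324)]),.044)
b=plane(c,f([(310.5,176.5),(476,176.5),(468.5,378.5),(317.5,377.5)]),.008)
print(p.mean(0).round(4),b.mean(0).round(4))
for v in(p,b):
    e=np.diff(np.r_[v,v[:1]],axis=0); print(np.hypot(*e[:,:2].T).round(4),np.degrees(np.arctan2(e[:,1],e[:,0])).round(1))
m=(p.mean(0)+b.mean(0))/2
delta([*m[:2],.030],Rdown(6.0))
E
```

```text
[ 0.5818 -0.3903  0.044 ] [ 0.5814 -0.3903  0.008 ]
[0.0543 0.0246 0.0552 0.0246] [ -83.5 -173.2   96.5    4.5]
[0.0838 0.11   0.0845 0.1096] [ -83.5 -173.6   96.2    6. ]
d mm [   3.2    4.6 -130.2] turn [-0.04  0.02 -0.12] | norm 130.0 0.12
```

Request:
move_arm:
  targets: [0, 0, 0, 0, 0, 0, 80, 0, 0, 0, 0, 0, 0, 80, 0, 0, 0, 0, 0, 0, 80]

```text
clock: 18.3
ee_pos: [0.5781, -0.3968, 0.1606]
tcp_rot: [-3.135, -0.178, -0.002]
wrist_force: [-1.0, -0.4, -0.0]
grip_width: 0.936
```

```bash
python3 - <<'E'
from h import *
c=grab("wrist"); cv2.imwrite("pics/w13.png",cv2.resize(c["bgr"],(800,600),interpolation=cv2.INTER_CUBIC)); print(c["c2w"].tolist(),tool()[:3,3])
E
```

```text
[[0.1133053808241772, -0.9576117847732725, -0.26484251988612734, 0.6457932828576409], [-0.9935597706090391, -0.10945644082114897, -0.029296241910494458, -0.3888211538882842], [-0.000934293101781781, 0.26645629515196645, -0.963846548922745, 0.2857495478973515], [0.0, 0.0, 0.0, 1.0]] [ 0.57794454 -0.39722347  0.16047908]
```

View pics/w13.png

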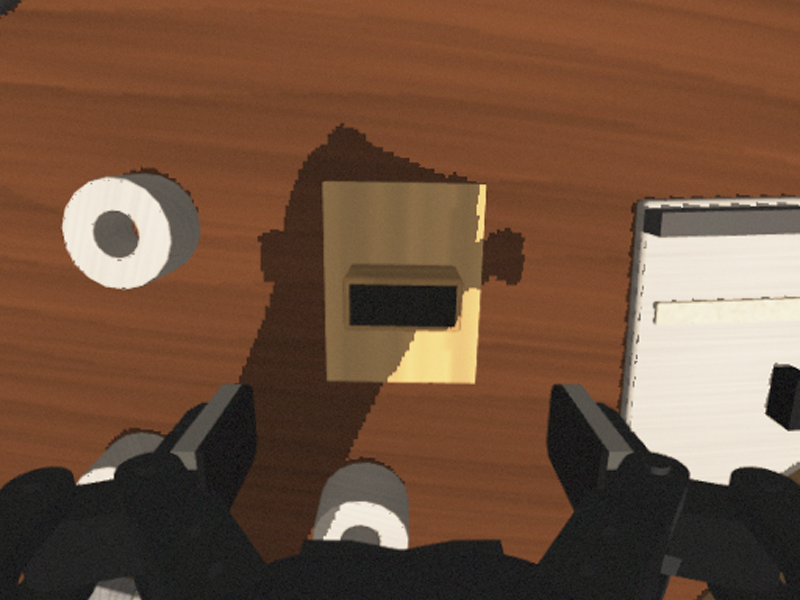

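```bash
python3 - <<'E'
from h import *
c=grab("wrist"); f=lambda L:(np.array(L,float)+.5)*.64-.5
p=plane(c,f([(344.5,279),(462,279.5),(461.5,330),(344.5,330)]),.044)
b=plane(c,f([(322,181.5),(487,184),(476.5,383.5),(327.5,382)]),.008)
print(p.mean(0).round(4),b.mean(0).round(4))
for v in(p,b):
    e=np.diff(np.r_[v,v[:1]],axis=0); print(np.hypot(*e[:,:2].T).round(4),np.degrees(np.arctan2(e[:,1],e[:,0])).round(1))
m=(p.mean(0)+b.mean(0))/2
delta([*m[:2],.030],Rdown(6.0))
E
```

```text
[ 0.5794 -0.3974  0.044 ] [ 0.579  -0.3976  0.008 ]
[0.0543 0.0245 0.0555 0.0248] [ -83.8 -172.4   96.5    4.8]
[0.0839 0.1096 0.0837 0.11  ] [ -84.4 -174.2   95.9    5.9]
d mm [   1.3    0.  -130.5] turn [-0.01  0.02 -0.09] | norm 130.0 0.09
```

Board agrees with the first measurement (0.579, -0.3975). Grasp.

Request:
move_arm:
  targets: [1, 0.5, -50, 0, 0, -0.1, 80, 1, 0.5, -90, 0, 0, -0.1, 80, 1, 0.5, -117, 0, 0, -0.1, 80, 1, 0.5, -129, 0, 0, -0.1, 80, 1, 0.5, -129, 0, 0, -0.1, 80, 1, 0.5, -129, 0, 0, -0.1, 40, 1, 0.5, -129, 0, 0, -0.1, 40, 1, 0.5, -129, 0, 0, -0.1, 40, 1, 0.5, -129, 0, 0, -0.1, 40]
  force: 60

```text
clock: 19.3
ee_pos: [0.5809, -0.3985, 0.0343]
tcp_rot: [3.136, 0.161, 0.009]
wrist_force: [0.1, 0.1, 6.3]
grip_width: 0.643
```

```bash
python3 - <<'E'
from h import *
o=(0.001,0,.0325)
print(tool()[:3,3].round(4)); delta(*hook(1,-.0365,.10,0,o));delta(*hook(1,-.0365,.10,25,o))
E
```

```text
[ 0.5809 -0.3985  0.0343]
d mm [-58.3 703.8 110.2] turn [0.01 0.07 1.27] | norm 715.0 1.28
d mm [-76.9 699.8 130.8] turn [ 0.8  -4.87  1.26] | norm 716.0 5.09
```

Request:
move_arm:
  targets: [0, 0, 40, 0, 0, 0, 40, 0, 0, 90, 0, 0, 0, 40, 0, 10, 130, 0, 0, 0, 40, -5, 50, 140, 0, 0, 0, 40, -10, 100, 140, 0, 0, 0, 40, -15, 150, 140, 0, 0, 0, 40, -20, 200, 140, 0.1, -0.5, 0.1, 40, -25, 250, 140, 0.2, -1, 0.2, 40, -30, 300, 140, 0.3, -1.5, 0.4, 40, -35, 350, 140, 0.4, -2, 0.5, 40, -40, 400, 140, 0.5, -2.7, 0.7, 40, -45, 450, 140, 0.6, -3.4, 0.9, 40, -55, 500, 140, 0.7, -4.1, 1, 40, -60, 550, 140, 0.8, -4.9, 1.25, 40, -65, 600, 138, 0.8, -4.9, 1.25, 40, -70, 650, 135, 0.8, -4.9, 1.25, 40, -77, 690, 131, 0.8, -4.9, 1.25, 40, -77, 700, 131, 0.8, -4.9, 1.25, 40, -77, 700, 131, 0.8, -4.9, 1.25, 40, -77, 700, 131, 0.8, -4.9, 1.25, 40]

```text
clock: 21.3
ee_pos: [0.5017, 0.3006, 0.1617]
tcp_rot: [-3.007, -0.321, -0.661]
wrist_force: [-0.2, -1.1, -1.4]
grip_width: 0.646
```

Request:
move_arm:
  targets: [0, 0, 0, 0, 0, 0, 40, 0, 0, 0, 0, 0, 0, 40, 0, 0, 0, 0, 0, 0, 40]

```text
clock: 21.6
ee_pos: [0.5025, 0.3005, 0.1622]
tcp_rot: [-3.006, -0.318, -0.663]
wrist_force: [0.3, 0.4, -1.2]
grip_width: 0.645
```

```bash
python3 - <<'E'
from h import *
c=grab("wrist"); x=cv2.resize(c["bgr"][125:165,150:365],None,fx=3.7,fy=8,interpolation=cv2.INTER_CUBIC); cv2.imwrite("pics/z14.png",x)
cv2.imwrite("pics/w14.png",c["bgr"]); delta(*hook(1,-.0365,.10,25,(.001,0,.034)))
E
```

```text
d mm [1.1 0.2 4.2] turn [-0.02 -0.02  0.02] | norm 4.0 0.04
```

View pics/z14.png

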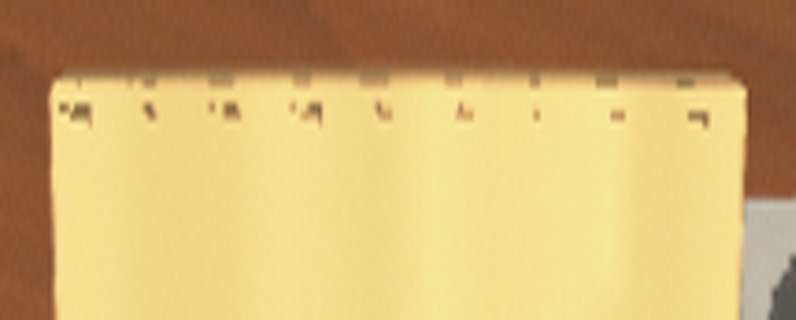

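View pics/w14.png

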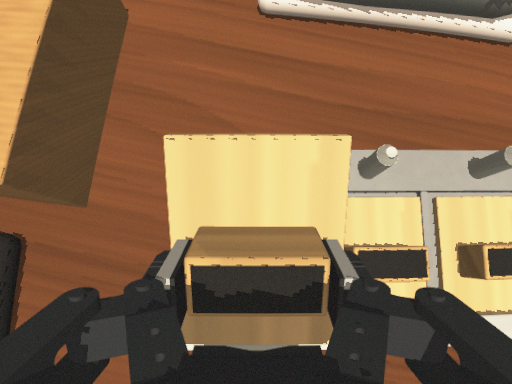

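```bash
python3 - <<'E'
from h import *
c=grab("wrist"); boardoff(c,(163.2,135.2),(351.4,135.3))
o=(.001,0,.034)
for x,z,t in((-.0365,.05,25),(-.0365,.006,25)): print(x,z,t);delta(*hook(1,x,z,t,o))
E
```

```text
h 0.0365 x end 0.0531 -> tcp off x 0.0019 y -0.0 yaw -0.02 w 0.0839
h 0.029 x end 0.0539 -> tcp off x 0.0011 y -0.0 yaw -0.02 w 0.0798
h 0.031 x end 0.0537 -> tcp off x 0.0013 y -0.0 yaw -0.02 w 0.0809
-0.0365 0.05 25
d mm [  1.2  -0.2 -45.8] turn [-0.02 -0.02  0.01] | norm 46.0 0.03
-0.0365 0.006 25
d mm [  1.2  -0.2 -89.8] turn [-0.02 -0.02  0.01] | norm 90.0 0.03
```

Request:
move_arm:
  targets: [1, 0, -20, 0, 0, 0, 40, 1, 0, -45, 0, 0, 0, 40, 1, 0, -65, 0, 0, 0, 40, 1, 0, -80, 0, 0, 0, 40, 1, 0, -88, 0, 0, 0, 40, 1, 0, -88, 0, 0, 0, 40, 1, 0, -88, 0, 0, 0, 40]

```text
clock: 22.4
ee_pos: [0.5027, 0.303, 0.0745]
tcp_rot: [-3.003, -0.324, -0.663]
wrist_force: [1.1, 0.7, -0.6]
grip_width: 0.643
```

```bash
python3 - <<'E'
from h import *
o=(.001,0,.034)
s=grab("side"); crop(s,"z15.png",240,90,330,170,8)
for x,z,t in((-.0365,.006,25),(-.0365,.003,25),(-.048,.002,25),(-.055,.002,22)): print(x,z,t);delta(*hook(1,x,z,t,o))
E
```

```text
-0.0365 0.006 25
d mm [ 0.4 -2.  -2.4] turn [-0.03 -0.02 -0.01] | norm 3.0 0.04
-0.0365 0.003 25
d mm [ 0.4 -2.  -5.4] turn [-0.03 -0.02 -0.01] | norm 6.0 0.04
-0.048 0.002 25
d mm [-10.8  -4.4  -6.4] turn [-0.03 -0.02 -0.01] | norm 13.0 0.04
-0.055 0.002 22
d mm [-14.9  -5.3  -8.3] turn [-0.16  0.57 -0.01] | norm 18.0 0.59
```

View pics/z15.png

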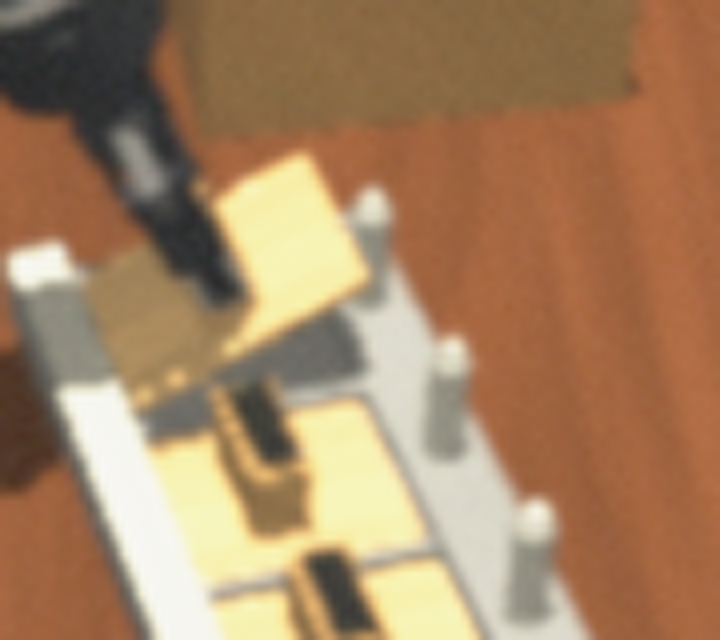

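Request:
move_arm:
  targets: [0, -1.5, -3, 0, 0, 0, 40, 0, -2, -5, 0, 0, 0, 40, -5, -3, -6, 0, 0, 0, 40, -10, -4, -6, 0, 0, 0, 40, -13, -5, -7, -0.1, 0.3, 0, 40, -15, -5, -8, -0.15, 0.6, 0, 40, -15, -5, -8, -0.15, 0.6, 0, 40]

```text
clock: 23.15
ee_pos: [0.4896, 0.2976, 0.0674]
tcp_rot: [-3.026, -0.323, -0.586]
wrist_force: [2.6, -0.7, -0.6]
grip_width: 0.644
```

```bash
python3 - <<'E'
from h import *
o=(.001,0,.034)
s=grab("side"); crop(s,"z16.png",240,90,330,170,8)
for x,z,t in((-.055,.002,22),(-.055,.001,18),(-.055,.001,12),(-.055,.001,6),(-.055,.001,3),(-.055,.001,0)): print(x,z,t);delta(*hook(1,x,z,t,o))
E
```

```text
-0.055 0.002 22
d mm [-1.5  0.2 -0.9] turn [-0.02 -0.01  0.  ] | norm 2.0 0.02
-0.055 0.001 18
d mm [ 2.   0.9 -4.8] turn [-0.19  0.77  0.  ] | norm 5.0 0.8
-0.055 0.001 12
d mm [ 6.8  2.  -9.5] turn [-0.44  1.95  0.01] | norm 12.0 2.0
-0.055 0.001 6
d mm [ 11.1   2.9 -14.8] turn [-0.7   3.12  0.01] | norm 19.0 3.2
-0.055 0.001 3
d mm [ 13.1   3.4 -17.5] turn [-0.82  3.71  0.01] | norm 22.0 3.8
-0.055 0.001 0
d mm [ 14.9   3.8 -20.4] turn [-0.95  4.29  0.01] | norm 26.0 4.4
```

View pics/z16.png

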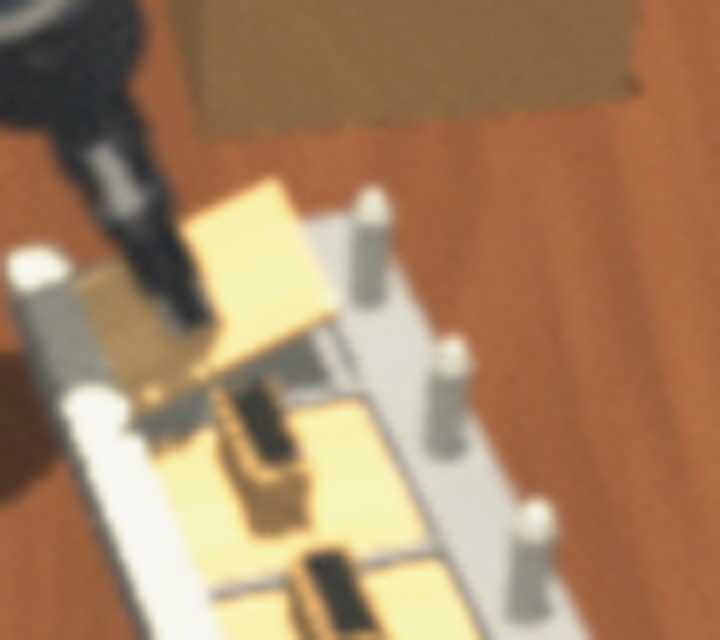

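Request:
move_arm:
  targets: [2, 1, -4, -0.2, 0.8, 0, 40, 4, 1.5, -7, -0.3, 1.4, 0, 40, 7, 2, -9, -0.45, 2, 0, 40, 9, 2.5, -12, -0.6, 2.6, 0, 40, 11, 3, -14, -0.7, 3.1, 0, 40, 13, 3, -17, -0.8, 3.7, 0, 40, 14, 4, -19, -0.9, 4.1, 0, 40, 15, 4, -20.5, -0.95, 4.3, 0, 40, 15, 4, -20.5, -0.95, 4.3, 0, 40]

```text
clock: 24.1
ee_pos: [0.5036, 0.3013, 0.0464]
tcp_rot: [3.122, 0.334, -0.004]
wrist_force: [-0.7, -2.5, 3.7]
grip_width: 0.645
```

```bash
python3 - <<'E'
from h import *
delta(*hook(1,-.055,0,0,(.001,0,.034)))
c=grab("wrist");cv2.imwrite("pics/w17.png",c["bgr"])
E
```

```text
d mm [ 0.9  0.1 -0.4] turn [ 0.02 -0.03  0.01] | norm 1.0 0.04
```

View pics/w17.png

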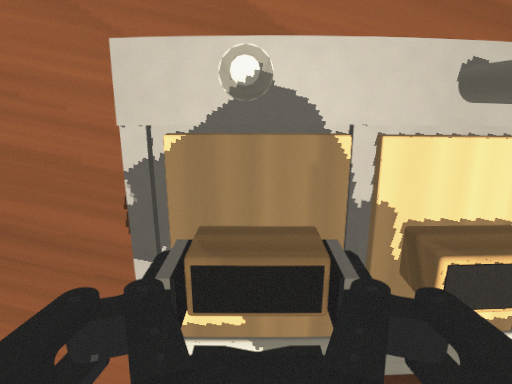

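Request:
move_arm:
  targets: [0, 0, 0, 0, 0, 0, 72, 0, 0, 0, 0, 0, 0, 72, 0, 0, 0, 0, 0, 0, 72, 0, 0, 30, 0, 0, 0, 72, 0, 0, 70, 0, 0, 0, 72, 0, 0, 120, 0, 0, 0, 72, 20, -60, 160, 0, 0, 0, 80, 20, -100, 200, 0, 0, 0, 80, 20, -100, 200, 0, 0, 0, 80, 20, -100, 200, 0, 0, 0, 80, 20, -100, 200, 0, 0, 0, 80]

```text
clock: 25.25
ee_pos: [0.5226, 0.2013, 0.246]
tcp_rot: [3.123, 0.334, -0.005]
wrist_force: [0.2, 0.9, 0.2]
grip_width: 0.934
```

```bash
python3 - <<'E'
from h import *
c=grab("wrist"); cv2.imwrite("pics/w18.png",cv2.resize(c["bgr"],(800,600),interpolation=cv2.INTER_CUBIC))
s=grab("side"); crop(s,"z18.png",220,190,360,360,3.5)
E
```

View pics/w18.png

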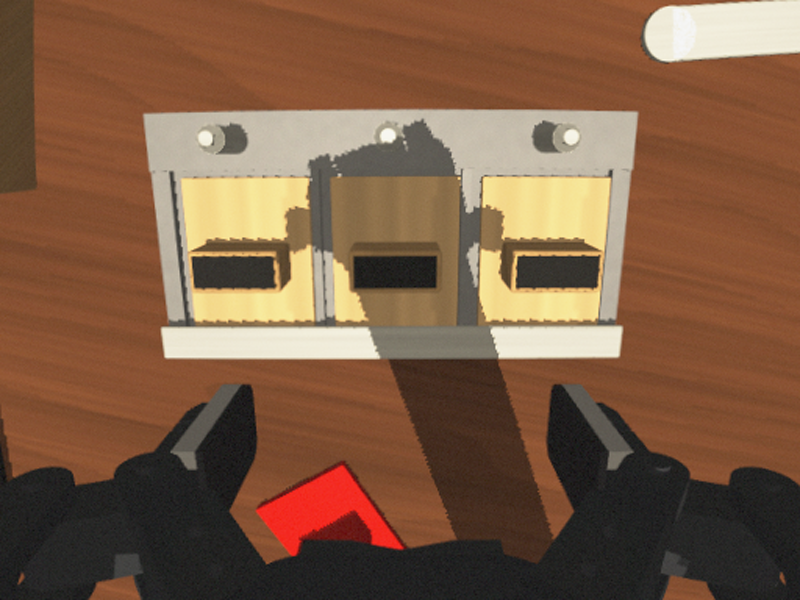

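View pics/z18.png

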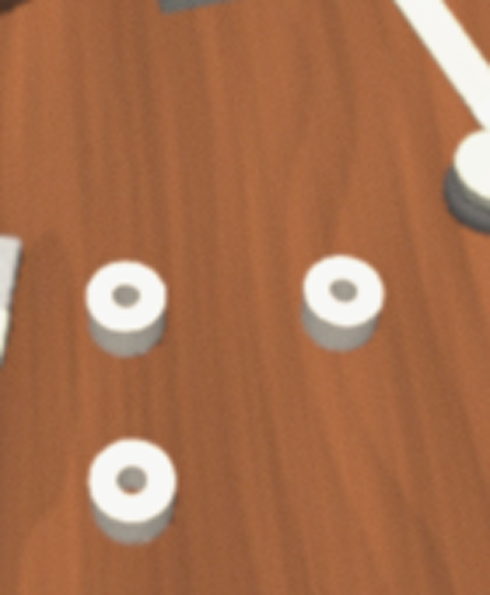

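```bash
python3 - <<'E'
from h import *
s=grab("side");
print(plane(s,np.array([(131,480),(126,295),(344,290)])/3.5+[220,190]-.4,.04).round(4))
delta([.5966,-.2604,.17],Rdown(12.25))
E
```

```text
[[ 0.4406 -0.3904  0.04  ]
 [ 0.445  -0.2547  0.04  ]
 [ 0.5981 -0.2599  0.04  ]]
d mm [  75.5 -463.5  -74.3] turn [ 0.01 -0.07 -0.04] | norm 475.0 0.09
```

Request:
move_arm:
  targets: [75, -463, -75, 0, 0, 0, 80, 75, -463, -75, 0, 0, 0, 80, 75, -463, -75, 0, 0, 0, 80, 75, -463, -75, 0, 0, 0, 80, 75, -463, -75, 0, 0, 0, 80, 75, -463, -75, 0, 0, 0, 80, 75, -463, -75, 0, 0, 0, 80, 75, -463, -75, 0, 0, 0, 80, 75, -463, -75, 0, 0, 0, 80, 75, -463, -75, 0, 0, 0, 80, 75, -463, -75, 0, 0, 0, 80, 75, -463, -75, 0, 0, 0, 80, 75, -463, -75, 0, 0, 0, 80, 75, -463, -75, 0, 0, 0, 80, 75, -463, -75, 0, 0, 0, 80]

```text
clock: 26.9
ee_pos: [0.5983, -0.2593, 0.1711]
tcp_rot: [3.123, 0.341, -0.005]
wrist_force: [0.1, 0.1, -0.5]
grip_width: 0.935
```

```bash
cat >> h.py <<'E'
def bore(c,z,near):
    """bore contour centre (dark disc in white ring) nearest to a world point, at height z"""
    g=cv2.cvtColor(c["bgr"],cv2.COLOR_BGR2HSV); w=cv2.inRange(g,(0,0,150),(180,60,255))
    cs,h=cv2.findContours(w,cv2.RETR_CCOMP,cv2.CHAIN_APPROX_NONE); u=proj(c,[[*near,z]])[0]; out=[]
    for i,ct in enumerate(cs):
        if h[0][i][3]>=0 and cv2.contourArea(ct)>60:
            e=cv2.fitEllipse(ct); out.append((np.hypot(*(np.array(e[0])-u)),e[0],e[1]))
    d,p,ax=min(out); o=plane(c,p,z)[0]; print("bore px",np.round(p,1),"ax",np.round(ax,1),"world",o.round(4)); return o
E
python3 - <<'E'
from h import *
c=grab("wrist"); cv2.imwrite("pics/w19.png",c["bgr"]); print(tool()[:3,3].round(4))
o=bore(c,.04,(.597,-.26)); delta([*o[:2],.028],Rdown(12.25))
E
```

```text
[ 0.5982 -0.2599  0.1711]
bore px [255.8 185.1] ax [15.7 23. ] world [ 0.6027 -0.2573  0.04  ]
d mm [   4.5    2.6 -143.1] turn [ 0.01 -0.04 -0.03] | norm 143.0 0.05
```

View pics/w19.png

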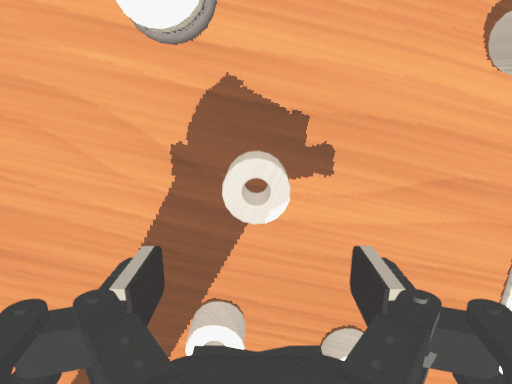

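```bash
python3 - <<'E'
from h import *
c=grab("wrist"); crop(c,"z19.png",210,140,300,230,8)
o=plane(c,(256.5,191.3),.04)[0];print(o.round(4)); delta([*o[:2],.028],Rdown(12.25))
s=grab("side");a=grab("scene"); cv2.imwrite("pics/si19.png",s["bgr"])
E
```

```text
[ 0.5978 -0.2596  0.04  ]
d mm [  -0.3    0.8 -143.2] turn [ 0.01 -0.04 -0.03] | norm 143.0 0.04
```

View pics/z19.png

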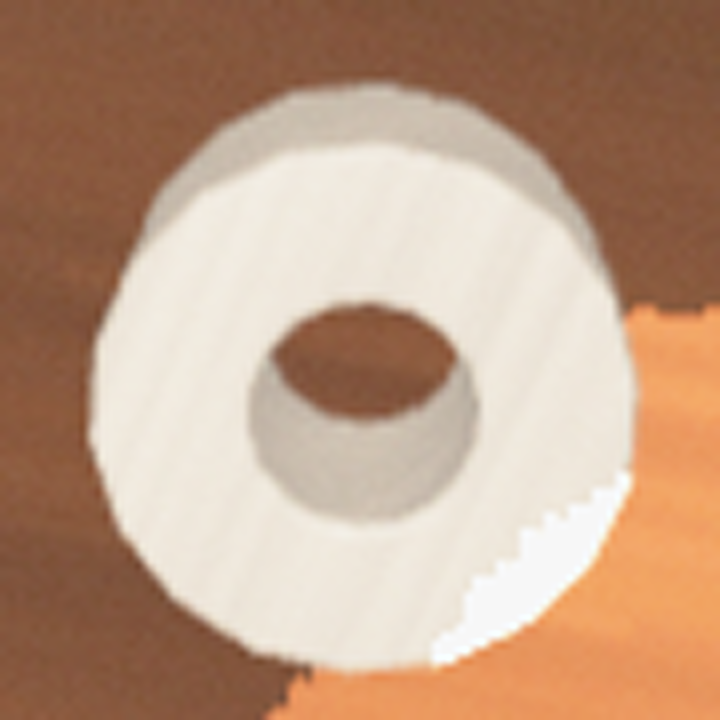

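View pics/si19.png

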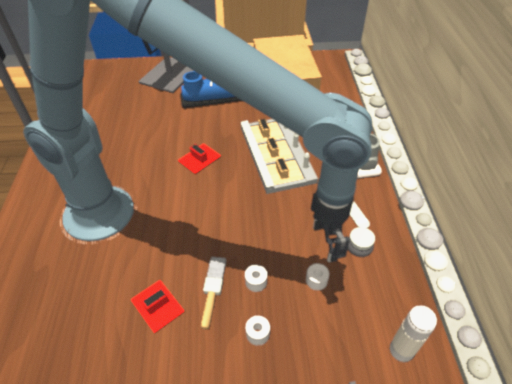

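Request:
move_arm:
  targets: [-1, 1, -50, 0, 0, 0, 80, -1, 1, -95, 0, 0, 0, 80, -1, 1, -130, 0, 0, 0, 80, -1, 1, -144, 0, 0, 0, 80, -1, 1, -144, 0, 0, 0, 80, -1, 1, -144, 0, 0, 0, 40, -1, 1, -144, 0, 0, 0, 40, -1, 1, -144, 0, 0, 0, 40, -1, 1, -144, 0, 0, 0, 40]
  force: 60

```text
clock: 28.0
ee_pos: [0.5996, -0.2614, 0.0302]
tcp_rot: [3.12, 0.335, 0.003]
wrist_force: [0.4, 0.2, 6.2]
grip_width: 0.61
```

```bash
python3 - <<'E'
from h import *
t=tool()[:3,3]; print(t.round(4)); off=np.array([.5978,-.2594,0])-[t[0],t[1],0]; print("off along tool x",(off@xh_).round(4),"y",(off@yh_).round(4))
h=t[2]
P=POST[1]; delta(P+[0,0,.10+h]-xh_*(off@xh_),Rdown(12.25))
E
```

```text
[ 0.5996 -0.2614  0.0302]
off along tool x -0.0013 y 0.0024
d mm [-20.5 579.  121.5] turn [ 0.04  0.03 -0.  ] | norm 592.0 0.05
```

Request:
move_arm:
  targets: [0, 0, 40, 0, 0, 0, 40, 0, 0, 90, 0, 0, 0, 40, 0, 20, 125, 0, 0, 0, 40, -20, 579, 122, 0, 0, 0, 40, -20, 579, 122, 0, 0, 0, 40, -20, 579, 122, 0, 0, 0, 40, -20, 579, 122, 0, 0, 0, 40, -20, 579, 122, 0, 0, 0, 40, -20, 579, 122, 0, 0, 0, 40, -20, 579, 122, 0, 0, 0, 40, -20, 579, 122, 0, 0, 0, 40, -20, 579, 122, 0, 0, 0, 40, -20, 579, 122, 0, 0, 0, 40, -20, 579, 122, 0, 0, 0, 40, -20, 579, 122, 0, 0, 0, 40, -20, 579, 122, 0, 0, 0, 40, -20, 579, 122, 0, 0, 0, 40, -20, 579, 122, 0, 0, 0, 40, -20, 579, 122, 0, 0, 0, 40, -20, 579, 122, 0, 0, 0, 40]

```text
clock: 30.0
ee_pos: [0.5775, 0.3164, 0.1488]
tcp_rot: [3.122, 0.331, -0.005]
wrist_force: [0.4, 0.4, -2.0]
grip_width: 0.606
```

```bash
python3 - <<'E'
from h import *
c=grab("wrist"); cv2.imwrite("pics/w20.png",cv2.resize(c["bgr"],(800,600),interpolation=cv2.INTER_CUBIC))
delta(POST[1]+[0,0,.10+.0302]-xh_*(-.0013),Rdown(12.25)); s=grab("side"); crop(s,"z20.png",220,60,340,160,6)
E
```

```text
d mm [1.7 0.6 2.9] turn [ 0.02 -0.04  0.02] | norm 3.0 0.05
```

View pics/w20.png

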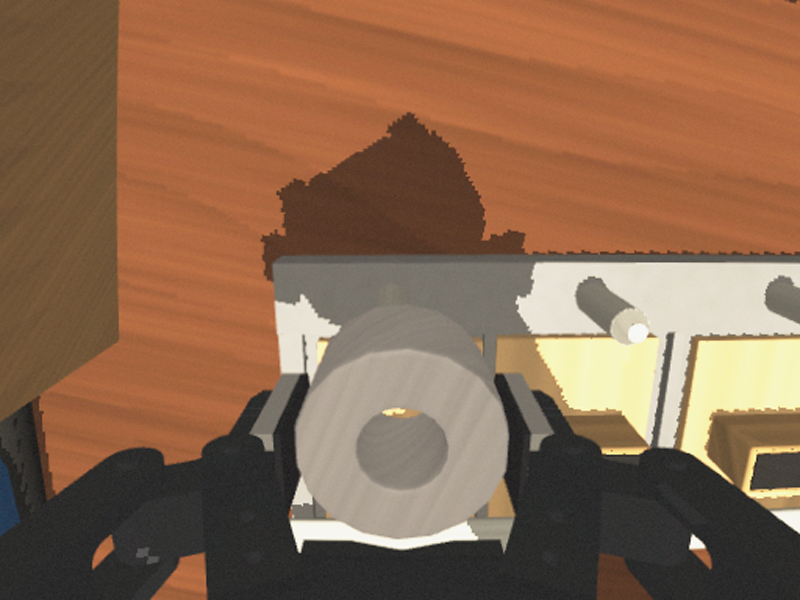

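View pics/z20.png

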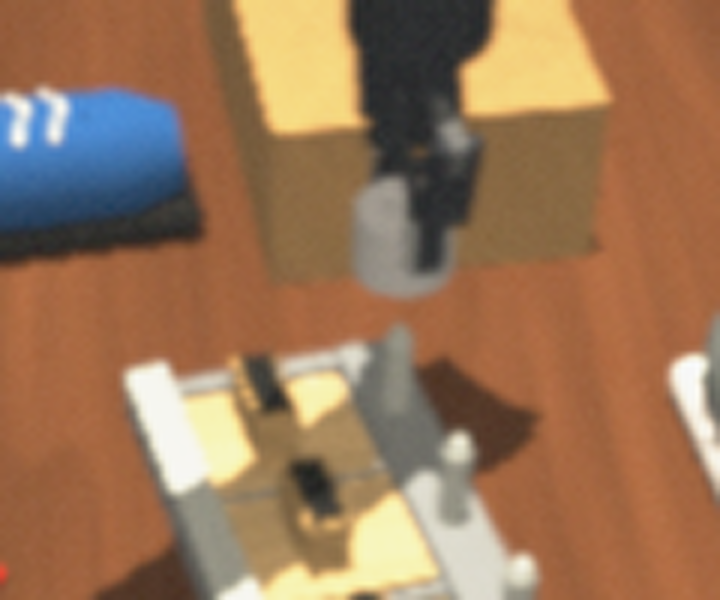

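```bash
cat >> h.py <<'E'
def toolpt(c,px,z):
    c=dict(c);c["c2w"]=c["tool_from_camera"]; return plane(c,px,z)
E
python3 - <<'E'
from h import *
c=grab("wrist"); f=lambda L:(np.array(L,float)+.5)*.64-.5
for z in(-.010,-.012): print(toolpt(c,f([(402,444.5),(295,441),(510,441),(402,349),(402,538)]),z)[:,:2].round(4).tolist())
delta(POST[1]+[0,0,.0302]+xh_*.0013,Rdown(12.25))
E
```

```text
[[0.0014, -0.0001], [0.0022, -0.026], [0.0022, 0.026], [0.026, -0.0002], [-0.0259, -0.0001]]
[[0.0026, -0.0001], [0.0034, -0.0256], [0.0034, 0.0255], [0.0267, -0.0002], [-0.0243, -0.0001]]
d mm [  2.   -0.3 -97.2] turn [ 0.01 -0.04  0.01] | norm 97.0 0.04
```

Request:
move_arm:
  targets: [1, -0.5, -25, 0, 0, 0, 40, 1, -0.5, -40, 0, 0, 0, 40, 1, -0.5, -50, 0, 0, 0, 40, 1, -0.5, -60, 0, 0, 0, 40, 1, -0.5, -70, 0, 0, 0, 40, 1, -0.5, -70, 0, 0, 0, 40]

```text
clock: 30.75
ee_pos: [0.5773, 0.3181, 0.0772]
tcp_rot: [3.123, 0.336, -0.007]
wrist_force: [-0.5, 0.7, -2.1]
grip_width: 0.613
```

```bash
python3 - <<'E'
from h import *
c=grab("wrist"); cv2.imwrite("pics/w21.png",c["bgr"])
delta(POST[1]+[0,0,.0302],Rdown(12.25))
E
```

```text
d mm [  0.4  -0.8 -26.3] turn [ 0.02 -0.05 -0.01] | norm 26.0 0.06
```

View pics/w21.png

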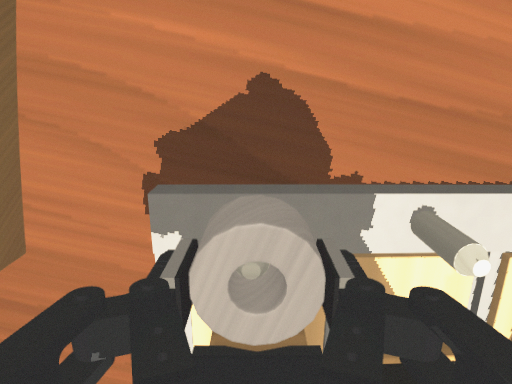

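Request:
move_arm:
  targets: [0.5, -0.5, -8, 0, 0, 0, 40, 0.5, -0.5, -16, 0, 0, 0, 40, 0.5, -0.5, -22, 0, 0, 0, 40, 0.5, -0.5, -26, 0, 0, 0, 40, 0.5, -0.5, -26, 0, 0, 0, 40, 0.5, -0.5, -26, 0, 0, 0, 40]

```text
clock: 31.4
ee_pos: [0.5779, 0.3178, 0.0525]
tcp_rot: [3.123, 0.336, -0.006]
wrist_force: [-0.5, 0.6, -2.7]
grip_width: 0.606
```

Request:
move_arm:
  targets: [0, 0, -1, 0, 0, 0, 40, 0, 0, -1.5, 0, 0, 0, 40, 0, 0, -1.5, 0, 0, 0, 40]

```text
clock: 31.7
ee_pos: [0.5781, 0.3177, 0.0517]
tcp_rot: [3.123, 0.336, -0.006]
wrist_force: [-1.0, 1.4, 1.3]
grip_width: 0.604
```

Request:
move_arm:
  targets: [0, 0, 0, 0, 0, 0, 70, 0, 0, 0, 0, 0, 0, 70, 0, 0, 0, 0, 0, 0, 70, 0, 0, 30, 0, 0, 0, 70, 0, 0, 75, 0, 0, 0, 70, 0, 0, 120, 0, 0, 0, 70, -134, -573, 119, 0, 0, 0, 80, -134, -573, 119, 0, 0, 0, 80, -134, -573, 119, 0, 0, 0, 80, -134, -573, 119, 0, 0, 0, 80, -134, -573, 119, 0, 0, 0, 80, -134, -573, 119, 0, 0, 0, 80, -134, -573, 119, 0, 0, 0, 80, -134, -573, 119, 0, 0, 0, 80, -134, -573, 119, 0, 0, 0, 80, -134, -573, 119, 0, 0, 0, 80, -134, -573, 119, 0, 0, 0, 80, -134, -573, 119, 0, 0, 0, 80, -134, -573, 119, 0, 0, 0, 80, -134, -573, 119, 0, 0, 0, 80]

```text
clock: 33.7
ee_pos: [0.4436, -0.2569, 0.1704]
tcp_rot: [3.123, 0.33, -0.006]
wrist_force: [-0.2, 0.9, -0.5]
grip_width: 0.937
```

Request:
move_arm:
  targets: [0, 0, 0, 0, 0, 0, 80, 0, 0, 0, 0, 0, 0, 80, 0, 0, 0, 0, 0, 0, 80, 0, 0, 0, 0, 0, 0, 80, 0, 0, 0, 0, 0, 0, 80]

```text
clock: 34.2
ee_pos: [0.4444, -0.2549, 0.1702]
tcp_rot: [3.123, 0.338, -0.006]
wrist_force: [0.4, 0.1, -0.4]
grip_width: 0.937
```

```bash
python3 - <<'E'
from h import *
c=grab("wrist"); cv2.imwrite("pics/w22.png",cv2.resize(c["bgr"],(800,600),interpolation=cv2.INTER_CUBIC)); s=grab("side"); crop(s,"z22.png",230,90,330,190,6)
E
```

```text
(no output)
```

View pics/w22.png

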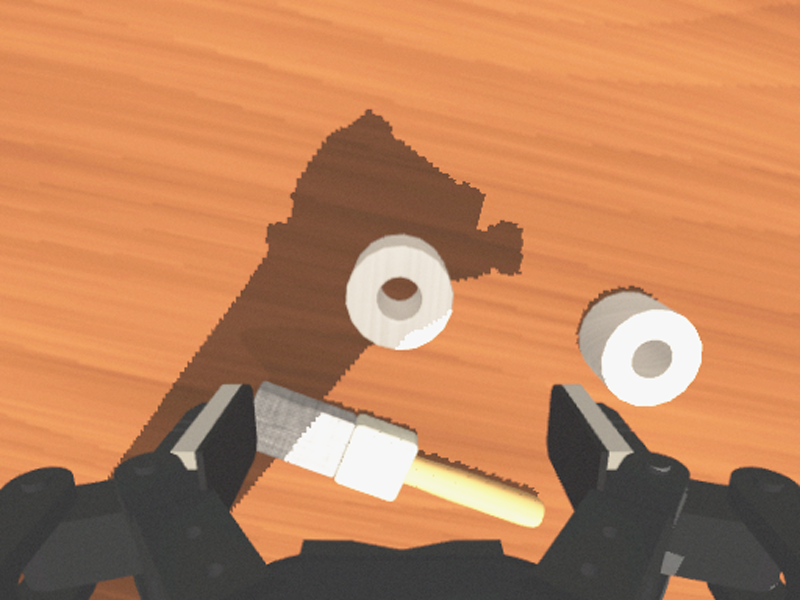

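View pics/z22.png

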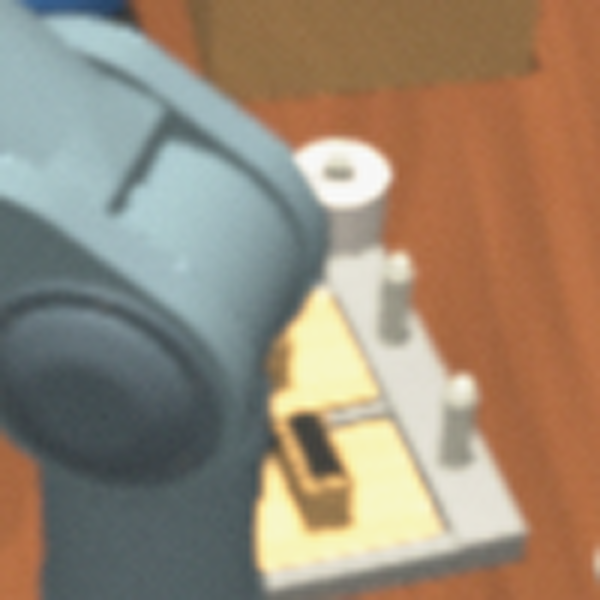

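```bash
python3 - <<'E'
from h import *
c=grab("wrist"); f=lambda L:(np.array(L,float)+.5)*.64-.5
o=plane(c,f((399.5,298.5)),.04)[0];print(o.round(4)); delta([*o[:2],.028],Rdown(12.25))
t=tool(); print(((plane(c,f([(265,382),(355,412),(420,430)]),.02)-t[:3,3])@t[:3,:3]).round(3))
print(plane(c,f((652,358)),.04).round(4))
E
```

```text
[ 0.4443 -0.2541  0.04  ]
d mm [   0.     1.3 -142.3] turn [ 0.01 -0.04 -0.01] | norm 142.0 0.04
[[-0.053 -0.077  0.15 ]
 [-0.071 -0.027  0.151]
 [-0.083  0.01   0.151]]
[[ 0.4411 -0.3886  0.04  ]]
```

Request:
move_arm:
  targets: [-1, 2, -50, 0, 0, 0, 80, -1, 2, -95, 0, 0, 0, 80, -1, 2, -130, 0, 0, 0, 80, -1, 2, -143, 0, 0, 0, 80, -1, 2, -143, 0, 0, 0, 80, -1, 2, -143, 0, 0, 0, 40, -1, 2, -143, 0, 0, 0, 40, -1, 2, -143, 0, 0, 0, 40, -1, 2, -143, 0, 0, 0, 40]
  force: 60

```text
clock: 35.25
ee_pos: [0.4454, -0.2546, 0.0299]
tcp_rot: [3.12, 0.335, 0.001]
wrist_force: [-0.7, -0.1, 6.0]
grip_width: 0.617
```

```bash
python3 - <<'E'
from h import *
t=tool()[:3,3]; print(t.round(4)); off=np.array([.4443,-.2541,0])-[t[0],t[1],0]; print((off@xh_).round(4),(off@yh_).round(4))
delta(POST[2]+[0,0,.10+t[2]],Rdown(12.25))
E
```

```text
[ 0.4454 -0.2546  0.0299]
-0.001 0.0007
d mm [153.1 476.1 121.5] turn [ 0.04  0.01 -0.  ] | norm 515.0 0.04
```

Request:
move_arm:
  targets: [0, 0, 40, 0, 0, 0, 40, 0, 0, 90, 0, 0, 0, 40, 0, 20, 125, 0, 0, 0, 40, 153, 476, 122, 0, 0, 0, 40, 153, 476, 122, 0, 0, 0, 40, 153, 476, 122, 0, 0, 0, 40, 153, 476, 122, 0, 0, 0, 40, 153, 476, 122, 0, 0, 0, 40, 153, 476, 122, 0, 0, 0, 40, 153, 476, 122, 0, 0, 0, 40, 153, 476, 122, 0, 0, 0, 40, 153, 476, 122, 0, 0, 0, 40, 153, 476, 122, 0, 0, 0, 40, 153, 476, 122, 0, 0, 0, 40, 153, 476, 122, 0, 0, 0, 40, 153, 476, 122, 0, 0, 0, 40, 153, 476, 122, 0, 0, 0, 40, 153, 476, 122, 0, 0, 0, 40, 153, 476, 122, 0, 0, 0, 40, 153, 476, 122, 0, 0, 0, 40]

```text
clock: 37.25
ee_pos: [0.5963, 0.2219, 0.1494]
tcp_rot: [3.123, 0.334, -0.006]
wrist_force: [0.3, 0.8, -2.1]
grip_width: 0.615
```

```bash
python3 - <<'E'
from h import *
c=grab("wrist"); cv2.imwrite("pics/w23.png",cv2.resize(c["bgr"],(800,600),interpolation=cv2.INTER_CUBIC))
delta(POST[2]+[0,0,.03],Rdown(12.25))
E
```

```text
d mm [  2.3  -0.6 -97.9] turn [ 0.01 -0.04  0.  ] | norm 98.0 0.04
```

View pics/w23.png

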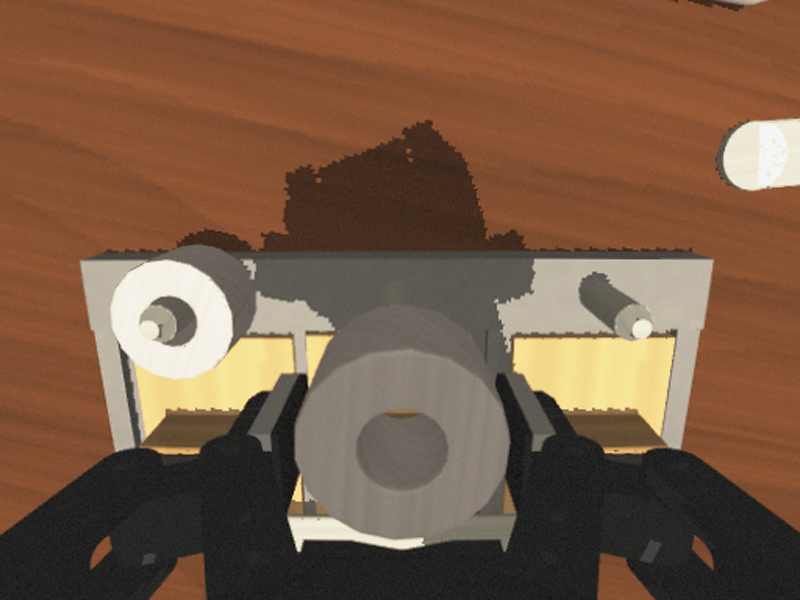

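Request:
move_arm:
  targets: [2, -0.5, -25, 0, 0, 0, 40, 2, -0.5, -40, 0, 0, 0, 40, 2, -0.5, -50, 0, 0, 0, 40, 2, -0.5, -60, 0, 0, 0, 40, 2, -0.5, -70, 0, 0, 0, 40, 2, -0.5, -70, 0, 0, 0, 40]

```text
clock: 37.9
ee_pos: [0.5978, 0.2223, 0.0778]
tcp_rot: [3.123, 0.337, -0.007]
wrist_force: [1.6, 1.5, -0.5]
grip_width: 0.618
```

```bash
python3 - <<'E'
from h import *
c=grab("wrist"); cv2.imwrite("pics/w24.png",c["bgr"])
delta(POST[2]+[0,0,.0299],Rdown(12.25))
E
```

```text
d mm [  0.6  -0.8 -27.1] turn [ 0.01 -0.05 -0.01] | norm 27.0 0.05
```

View pics/w24.png

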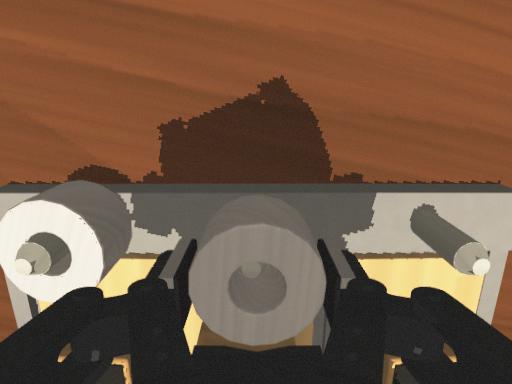

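Request:
move_arm:
  targets: [0.5, -0.5, -8, 0, 0, 0, 40, 0.5, -0.5, -16, 0, 0, 0, 40, 0.5, -0.5, -22, 0, 0, 0, 40, 0.5, -0.5, -26, 0, 0, 0, 40, 0.5, -0.5, -27.5, 0, 0, 0, 40, 0.5, -0.5, -27.5, 0, 0, 0, 40, 0.5, -0.5, -27.5, 0, 0, 0, 40]

```text
clock: 38.65
ee_pos: [0.5985, 0.2221, 0.0516]
tcp_rot: [-3.123, -0.337, 0.006]
wrist_force: [0.3, 2.7, -1.7]
grip_width: 0.62
```

Request:
move_arm:
  targets: [0, 0, -1, 0, 0, 0, 40, 0, 0, -1.5, 0, 0, 0, 40, 0, 0, -1.5, 0, 0, 0, 40]

```text
clock: 38.95
ee_pos: [0.5985, 0.2222, 0.0516]
tcp_rot: [3.123, 0.336, -0.006]
wrist_force: [-3.0, 2.1, 4.9]
grip_width: 0.619
```

Request:
move_arm:
  targets: [0, 0, 0, 0, 0, 0, 68, 0, 0, 0, 0, 0, 0, 68, 0, 0, 0, 0, 0, 0, 68, 0, 0, 30, 0, 0, 0, 68, 0, 0, 75, 0, 0, 0, 68, 0, 0, 120, 0, 0, 0, 68, -157, -611, 119, 0, 0, 0, 80, -157, -611, 119, 0, 0, 0, 80, -157, -611, 119, 0, 0, 0, 80, -157, -611, 119, 0, 0, 0, 80, -157, -611, 119, 0, 0, 0, 80, -157, -611, 119, 0, 0, 0, 80, -157, -611, 119, 0, 0, 0, 80, -157, -611, 119, 0, 0, 0, 80, -157, -611, 119, 0, 0, 0, 80, -157, -611, 119, 0, 0, 0, 80, -157, -611, 119, 0, 0, 0, 80, -157, -611, 119, 0, 0, 0, 80, -157, -611, 119, 0, 0, 0, 80, -157, -611, 119, 0, 0, 0, 80]

```text
clock: 40.95
ee_pos: [0.4371, -0.3974, 0.1693]
tcp_rot: [3.12, 0.317, -0.01]
wrist_force: [-1.0, -0.2, 0.5]
grip_width: 0.935
```

Request:
move_arm:
  targets: [0, 0, 0, 0, 0, 0, 80, 0, 0, 0, 0, 0, 0, 80, 0, 0, 0, 0, 0, 0, 80, 0, 0, 0, 0, 0, 0, 80, 0, 0, 0, 0, 0, 0, 80]

```text
clock: 41.45
ee_pos: [0.4423, -0.3885, 0.1693]
tcp_rot: [3.123, 0.339, -0.005]
wrist_force: [0.5, -0.5, 0.4]
grip_width: 0.938
```

```bash
python3 - <<'E'
from h import *
c=grab("wrist"); cv2.imwrite("pics/w25.png",cv2.resize(c["bgr"],(800,600),interpolation=cv2.INTER_CUBIC)); s=grab("side"); crop(s,"z25.png",230,90,330,190,6)
E
```

```text
(no output)
```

View pics/w25.png

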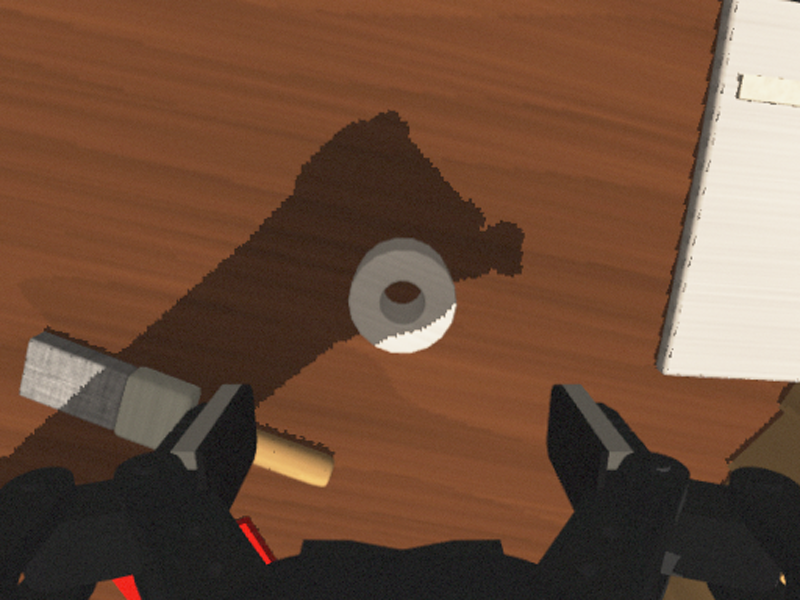

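View pics/z25.png

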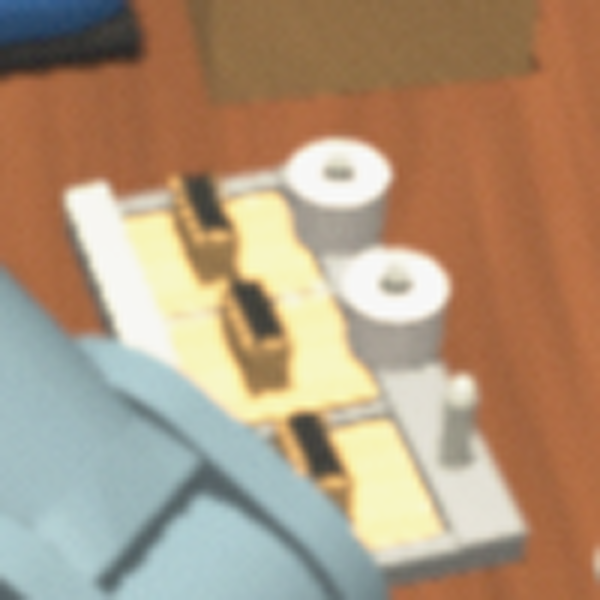

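```bash
python3 - <<'E'
from h import *
c=grab("wrist"); f=lambda L:(np.array(L,float)+.5)*.64-.5
o=plane(c,f((402.5,301)),.04)[0];print(o.round(4)); delta([*o[:2],.028],Rdown(12.25))
t=tool(); print(((plane(c,f([(200,388),(265,428),(332,455)]),.02)-t[:3,3])@t[:3,:3]).round(3))
E
```

```text
[ 0.4414 -0.3895  0.04  ]
d mm [  -0.6   -0.3 -141.4] turn [ 0.01 -0.04 -0.01] | norm 141.0 0.04
[[-0.056 -0.114  0.15 ]
 [-0.081 -0.079  0.15 ]
 [-0.098 -0.041  0.15 ]]
```

Request:
move_arm:
  targets: [-1.5, 0, -50, 0, 0, 0, 80, -1.5, 0, -95, 0, 0, 0, 80, -1.5, 0, -130, 0, 0, 0, 80, -1.5, 0, -142, 0, 0, 0, 80, -1.5, 0, -142, 0, 0, 0, 80, -1.5, 0, -142, 0, 0, 0, 40, -1.5, 0, -142, 0, 0, 0, 40, -1.5, 0, -142, 0, 0, 0, 40, -1.5, 0, -142, 0, 0, 0, 40]
  force: 60

```text
clock: 42.5
ee_pos: [0.4425, -0.3911, 0.0303]
tcp_rot: [3.119, 0.335, 0.001]
wrist_force: [0.1, 1.5, 7.4]
grip_width: 0.616
```

```bash
python3 - <<'E'
from h import *
t=tool()[:3,3]; print(t.round(4)); off=np.array([.4414,-.3895,0])-[t[0],t[1],0]; print((off@xh_).round(4),(off@yh_).round(4))
delta(POST[3]+[0,0,.10+t[2]],Rdown(12.25))
E
```

```text
[ 0.4425 -0.3911  0.0303]
-0.0007 0.0018
d mm [176.9 516.8 121.5] turn [ 0.05  0.01 -0.  ] | norm 560.0 0.05
```

Request:
move_arm:
  targets: [0, 0, 40, 0, 0, 0, 40, 0, 0, 90, 0, 0, 0, 40, 0, 20, 125, 0, 0, 0, 40, 177, 516, 122, 0, 0, 0, 40, 177, 516, 122, 0, 0, 0, 40, 177, 516, 122, 0, 0, 0, 40, 177, 516, 122, 0, 0, 0, 40, 177, 516, 122, 0, 0, 0, 40, 177, 516, 122, 0, 0, 0, 40, 177, 516, 122, 0, 0, 0, 40, 177, 516, 122, 0, 0, 0, 40, 177, 516, 122, 0, 0, 0, 40, 177, 516, 122, 0, 0, 0, 40, 177, 516, 122, 0, 0, 0, 40, 177, 516, 122, 0, 0, 0, 40, 177, 516, 122, 0, 0, 0, 40, 177, 516, 122, 0, 0, 0, 40, 177, 516, 122, 0, 0, 0, 40, 177, 516, 122, 0, 0, 0, 40, 177, 516, 122, 0, 0, 0, 40]

```text
clock: 44.5
ee_pos: [0.6173, 0.1252, 0.1493]
tcp_rot: [3.123, 0.333, -0.006]
wrist_force: [0.2, -0.1, -2.1]
grip_width: 0.616
```

```bash
python3 - <<'E'
from h import *
c=grab("wrist"); cv2.imwrite("pics/w26.png",cv2.resize(c["bgr"],(800,600),interpolation=cv2.INTER_CUBIC))
delta(POST[3]+[0,0,.0303],Rdown(12.25))
E
```

```text
d mm [  2.1   0.2 -97.6] turn [ 0.02 -0.04  0.01] | norm 98.0 0.04
```

View pics/w26.png

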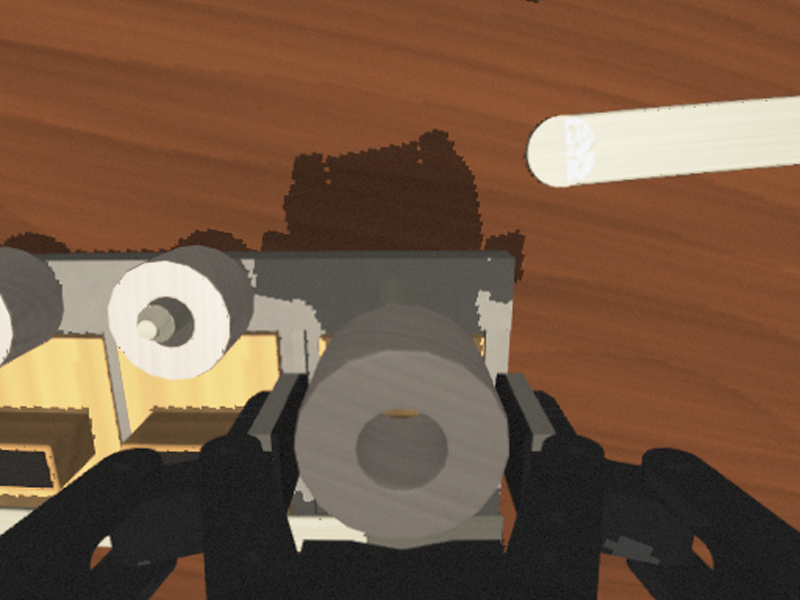

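Request:
move_arm:
  targets: [2, 0.5, -25, 0, 0, 0, 40, 2, 0.5, -40, 0, 0, 0, 40, 2, 0.5, -50, 0, 0, 0, 40, 2, 0.5, -60, 0, 0, 0, 40, 2, 0.5, -70, 0, 0, 0, 40, 2, 0.5, -70, 0, 0, 0, 40]

```text
clock: 45.15
ee_pos: [0.6187, 0.127, 0.0777]
tcp_rot: [3.123, 0.336, -0.008]
wrist_force: [-0.4, -0.1, -1.6]
grip_width: 0.62
```

```bash
python3 - <<'E'
from h import *
c=grab("wrist"); cv2.imwrite("pics/w27.png",c["bgr"])
delta(POST[3]+[0,0,.0303],Rdown(12.25))
E
```

```text
d mm [  0.6  -1.2 -26.7] turn [ 0.02 -0.06 -0.01] | norm 27.0 0.06
```

View pics/w27.png

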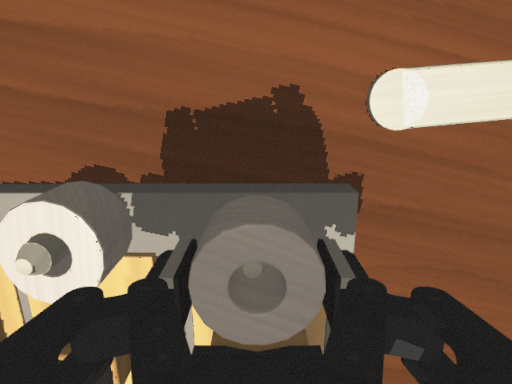

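Request:
move_arm:
  targets: [0.5, -0.5, -8, 0, 0, 0, 40, 0.5, -0.5, -16, 0, 0, 0, 40, 0.5, -0.5, -22, 0, 0, 0, 40, 0.5, -0.5, -26, 0, 0, 0, 40, 0.5, -0.5, -28, 0, 0, 0, 40, 0.5, -0.5, -28, 0, 0, 0, 40, 0.5, -0.5, -28, 0, 0, 0, 40]

```text
clock: 45.9
ee_pos: [0.6193, 0.1266, 0.0519]
tcp_rot: [3.123, 0.336, -0.008]
wrist_force: [-4.1, -0.3, 5.0]
grip_width: 0.617
```

Seated on the rail (contact force). Release, lift clear and check.

Request:
move_arm:
  targets: [0, 0, 0, 0, 0, 0, 68, 0, 0, 0, 0, 0, 0, 68, 0, 0, 0, 0, 0, 0, 68, 0, 0, 30, 0, 0, 0, 68, 0, 0, 75, 0, 0, 0, 68, 0, 0, 120, 0, 0, 0, 68, -50, 40, 160, 0, 0, 0, 80, -95, 75, 200, 0, 0, 0, 80, -95, 75, 200, 0, 0, 0, 80, -95, 75, 200, 0, 0, 0, 80, -95, 75, 200, 0, 0, 0, 80]

```text
clock: 47.0
ee_pos: [0.5248, 0.2026, 0.2525]
tcp_rot: [3.122, 0.34, -0.001]
wrist_force: [-0.1, -1.1, 0.3]
grip_width: 0.94
```

```bash
python3 - <<'E'
from h import *
c=grab("wrist"); cv2.imwrite("pics/w28.png",cv2.resize(c["bgr"],(800,600),interpolation=cv2.INTER_CUBIC)); print(tool()[:3,3])
s=grab("side"); crop(s,"z28.png",230,90,330,190,6)
E
```

```text
[0.52511115 0.20080115 0.25119194]
```

View pics/w28.png

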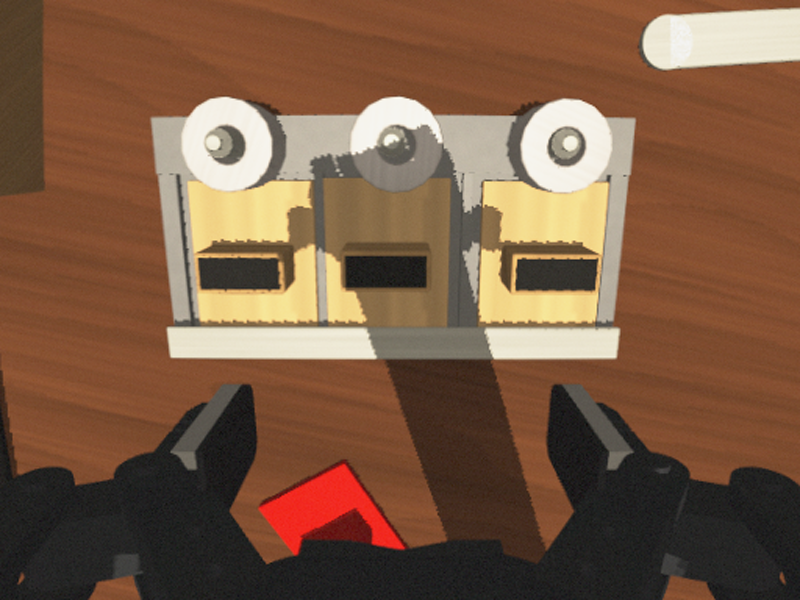

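View pics/z28.png

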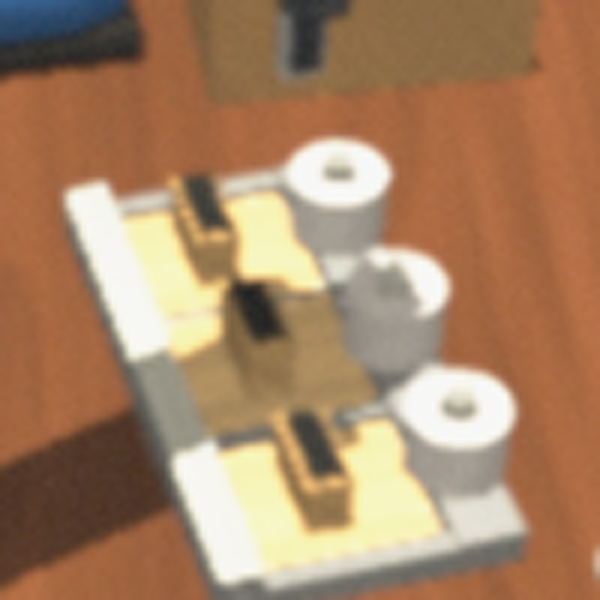

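```bash
python3 - <<'E'
from h import *
c=grab("wrist"); s=grab("side"); f=lambda L:(np.array(L,float)+.5)*.64-.5; g=lambda L:(np.array(L,float)+.5)/6+[230,90]-.5
print(tool()[:3,3])
print("collars",tri(c,f([(227,144),(397,144),(566,145)]),s,g([(339,174),(397,288),(461,408)])).round(4))
print("pads",tri(c,f([(240,272.5),(386,271.5),(556,274)]),s,g([(204,203),(259,309),(316,443)])).round(4))
print({k:v.round(4) for k,v in POST.items()},{k:v.round(4) for k,v in BAY.items()})
a=grab("scene"); crop(a,"sc28.png",150,95,360,325,2.6)
for p,n in((f([(188,181),(312,181)]),"rear1"),(f([(323,179),(450,179)]),"rear2"),(f([(483,181),(608,181)]),"rear3")):
    q=plane(c,p,.020)-B2; print(n,(q@xh_).round(4),(q@yh_).round(4))
E
```

```text
[0.52527025 0.19944863 0.249805  ]
collars [[5.781e-01 3.119e-01 6.320e-02 2.000e-04]
 [5.984e-01 2.178e-01 6.110e-02 1.500e-03]
 [6.191e-01 1.240e-01 6.180e-02 2.400e-03]]
pads [[0.5035 0.296  0.0592 0.0024]
 [0.5246 0.2087 0.0589 0.0017]
 [0.5448 0.1074 0.0583 0.0015]]
{1: array([0.5778, 0.3173, 0.0215]), 2: array([0.5986, 0.2215, 0.0215]), 3: array([0.6194, 0.1258, 0.0215])} {1: array([0.5035, 0.3012, 0.012 ]), 2: array([0.5243, 0.2054, 0.012 ]), 3: array([0.5451, 0.1096, 0.012 ])}
rear1 [0.053  0.0521] [0.1341 0.0523]
rear2 [0.0533 0.0531] [ 0.0451 -0.0374]
rear3 [0.0519 0.0525] [-0.0589 -0.1414]
```

View pics/sc28.png

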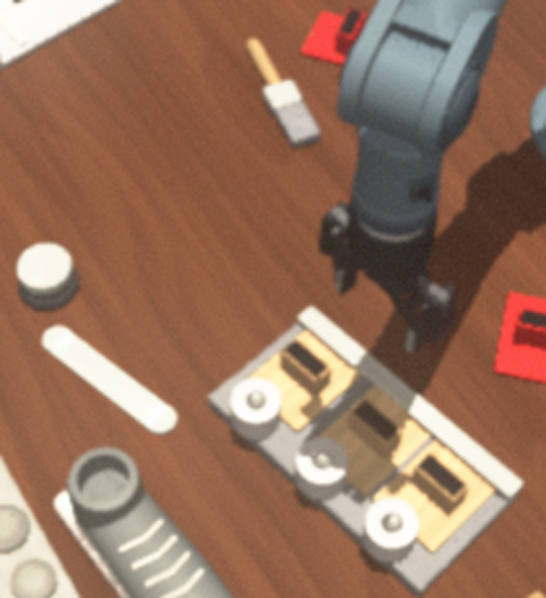

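Request:
move_arm:
  targets: [0, 0, 0, 0, 0, 0, 80, 0, 0, 0, 0, 0, 0, 80, 0, 0, 0, 0, 0, 0, 80, 0, 0, 0, 0, 0, 0, 80, 0, 0, 0, 0, 0, 0, 80]

```text
clock: 47.75
ee_pos: [0.5248, 0.2015, 0.2513]
tcp_rot: [3.123, 0.336, -0.006]
wrist_force: [-0.3, -0.3, -0.5]
grip_width: 0.937
```

```bash
python3 - <<'E'
from h import *
c=grab("wrist"); print(tool()[:3,3]); crop(c,"z29.png",90,55,420,235,2.4)
cv2.imwrite("pics/z30.png",cv2.resize(c["bgr"][95:225,190:320],None,fx=4.5,fy=4.5,interpolation=cv2.INTER_CUBIC))
E
```

```text
[0.52473334 0.20157314 0.25132718]
```

View pics/z29.png

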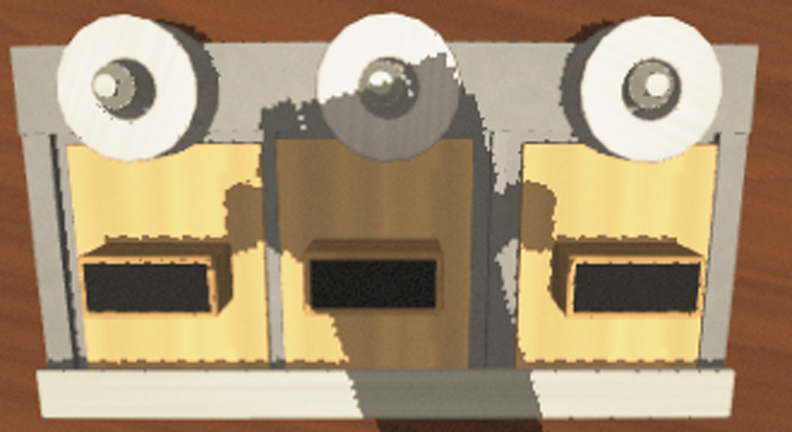

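View pics/z30.png

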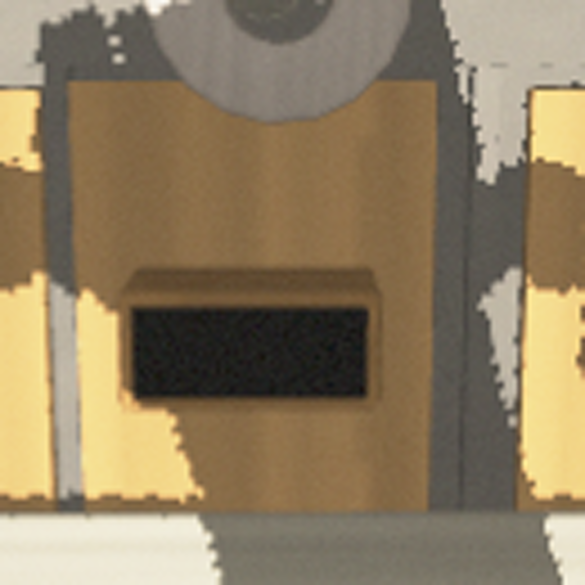

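```bash
python3 - <<'E'
from rig import ticket
print(ticket.finish_job())
E
```

```text
the job is handed in; nothing more can be done
None
```

I fitted all three plywood boards into their bays, tilted and hooked under the lip on the robot's side and then lowered flat. After that I slid one collar down each of the three posts until it touched the rail, and handed the job in at about 48 s. I left the red look-alikes, the polish tin, the brush and the shoehorn alone.

- **Collars:** from two views, the collar tops stand at 61–63 mm, against 61.5 mm expected. All three posts show through the bores.
- **Boards:** the rear edges lie 52–53 mm from the bay points, clear of the rail face at 58 mm. The pads are level with each other to within 1 mm. Where each block sits over its board fits the boards lying flat.
- **Disagreements:**
  - The pads measured about 58.5 mm high, against 56 mm plus the thin rubber. Measured loose on the counter they also came out up to 2 mm high.
  - The middle board moved about 4 mm sideways inside its bay at some point after it was seated; I don't know the cause. It now lies against its left strip, still flat and hooked.
  - In the last two-view reading, the collars and boards came out up to 5 mm off in y. I put this down to the arm still settling when the pictures were taken, and did not repeat that reading once it had settled.

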